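# Load the glaze test kiln

## Task

Raise the lid of the small test kiln right back until it stands open, then load all the glaze test tiles: the tray's side battens hide their edges, so slide the top tile out over the tray's open end until it overhangs far enough to be pinched, and lay it down flat, without dropping it, glazed face up on the kiln shelf. No tile may touch another tile or a kiln wall. Then lower the lid gently, without letting it fall, until it is fully shut; leave the vase, the jar and the brush where they are.

Things in the scene. Friction and masses are not known exactly. Their poses are not given: they have to be found in the camera images.
- kiln: Top-loading bench test kiln, fixed: steel jacket, 330 (x) x 250 (y) x 115 mm high without its lid. Origin at the centre of its underside on the table; z up. It may be turned by up to 0.12 rad. Walls 30 mm thick of cream firebrick, chamber 270 (x) x 190 (y) mm, open at the top when the lid is up; a grey controller box 40 mm deep stands on its +x side. The lid is hinged along the +y side.
- kiln_shelf (a point): Centre of the top of the kiln shelf (the flat floor of the chamber on which the tiles are to lie), 53 mm above the table, 62 mm below the rim. Axes as the kiln's: chamber walls at x = +-135 mm and y = +-95 mm.
- kiln_walls: The four firebrick walls of the kiln, fixed to it; same origin and axes as the kiln.
- lid (a joint): Angle of the kiln lid (rad): 0 fully shut on the rim, 1.57 upright, stop at 1.75 leaning back. The hinge is stiff (0.7 N m of friction): the lid stays where it is left above about 1 rad, but below that it falls shut if let go. The lid is a slab 330 x 250 x 35 mm of 0.95 kg; about 8 N at the bar lifts it.
- lid_bar (a point): Middle of the lid's black round handle bar, 12 mm thick, 130 mm long along the kiln's x, on two end posts 45 mm above the lid's top, 30 mm in from the lid's free (-y) edge. It moves with the lid; in the lid's frame (axes those of the kiln when shut) it lies 220 mm to -y of the hinge line and 80 mm above it. The round bar can turn between the fingers as the lid swings.
- lid_hinge (a point): Middle of the lid's hinge line, which runs along the kiln's x at the top of its +y side, 115 mm above the table. Its frame turns with the lid.
- tray: Tile tray, fixed: a plywood board on two cream firebricks, its floor 76 mm above the table, 80 mm wide outside (the bricks 114 mm). Two wooden side battens (each 12 mm wide, rising 24 mm above the floor, running the full length, 56 mm between them) and a heel batten at the -y end; the +y end is open. Origin under the middle on the table, z up; the tiles lie lengthwise along its y, one upon the other.
- tray_end (a point): Middle of the floor's edge at the open (+y) end of the tray, 76 mm above the table, 75 mm to +y of the tray's origin; axes as the tray's. Beyond it there is nothing but the table below.
- tile1_mid (a point): Centre (half-way up) of glaze test tile 1: a stiff flat plate 52 (x) x 140 (y) x 5 mm (z), 85 g, fired clay with a pale celadon glaze on its upper (+z) face except for a bare clay strip 16 mm wide at the -y end. At the start the tiles lie piled in the tray, 2 mm clear of each batten; two or three of the three are present. None if absent.
- tile2_mid (a point): Centre (half-way up) of glaze test tile 2: a stiff flat plate 52 (x) x 140 (y) x 5 mm (z), 85 g, fired clay with a pale celadon glaze on its upper (+z) face except for a bare clay strip 16 mm wide at the -y end. At the start the tiles lie piled in the tray, 2 mm clear of each batten; two or three of the three are present. None if absent.
- tile3_mid (a point): Centre (half-way up) of glaze test tile 3: a stiff flat plate 52 (x) x 140 (y) x 5 mm (z), 85 g, fired clay with a pale celadon glaze on its upper (+z) face except for a bare clay strip 16 mm wide at the -y end. At the start the tiles lie piled in the tray, 2 mm clear of each batten; two or three of the three are present. None if absent.
- tile1: Tile 1 itself, origin at the centre of its underside, axes as its centre point. It is gripped across its 52 mm width. Shut fingertips pressed on its top with 5 to 10 N drag it along; tiles slide more easily on one another than on wood or on the kiln shelf, and an overhang of more than 70 mm tips it off.
- tile2: Tile 2 itself, origin at the centre of its underside, axes as its centre point. It is gripped across its 52 mm width. Shut fingertips pressed on its top with 5 to 10 N drag it along; tiles slide more easily on one another than on wood or on the kiln shelf, and an overhang of more than 70 mm tips it off.
- tile3: Tile 3 itself, origin at the centre of its underside, axes as its centre point. It is gripped across its 52 mm width. Shut fingertips pressed on its top with 5 to 10 N drag it along; tiles slide more easily on one another than on wood or on the kiln shelf, and an overhang of more than 70 mm tips it off.
- vase: Bystander: celadon pear-shaped vase, 96 mm across, 200 mm tall; origin at the centre of its foot.
- glaze_jar: Bystander: white jar with a blue cap, 76 mm across, 95 mm tall; origin at the centre of its foot.
- brush: Bystander: glaze brush lying on the table, 190 mm long; origin under its middle.
Things that resemble listed ones, but are neither listed nor needed, are in the scene too. What is shaped like the tile3 but black or pink is not meant.

How it is judged:
By the outcome, as a careful person would: the job done as asked, in the order asked, and still so for the second after the job is handed in, with the robot touching nothing.
Of tile1, tile2, tile3 only 2 to 3 are there at a start; the rules pass over those that are not, and their reading is None.
At some moment in a run one of tile1, tile2, tile3 may be knocked a few centimetres aside while the robot is not near it.
It also fails if it takes over 210 s, if anything falls off the work surface, if the arm or the gripper's body presses on something with over 40 N, if the wrist force passes 120 N, or if a joint passes its speed limit or range.

## Robot

A 6-joint arm with a two-finger parallel gripper is mounted at the origin on the work surface. World frame = base frame: x ahead of the robot, y to its left, z up, the work surface at z = 0. Lengths are in m, angles in rad, forces in N, time in s.
With the tool pointing down it reaches from about 0.35 to 0.85 m from the base axis. Payload 8.1 kg.
Tool frame: the origin (TCP) lies on the centre line of the jaws, within the pads' length; the fingertips stand robot.tip_extent ahead of it and the grasp point (between the pads) lies 11 mm behind it (robot.tip_extent is the distance from the TCP to the fingertips, in m); y points along the fingers, z is the direction in which the jaws open and shut, and the axes are right-handed (so a half turn about y gives the same grasp; the last joint's range is limited). The gripper opens to 93 mm and grips with 3 to 60 N. Pads are 15 mm wide; open, the fingers measure 128 mm over their backs; the gripper's body (75 mm by 188 mm) begins 65 mm behind the grasp point.
Start: joints at [1.227, 0.13, 1.488, -0, 1.523, -0.085], TCP at [0.154, 0.58, 0.227] pointing down, gripper open.
Joint ranges: [-2.96, 2.96], [-0.89, 2.26], [0.02, 2.5], [-1.34, 4.48], [0, 2.73], [-2.66, 2.66]. Speed limits (rad/s): [2.39, 2.39, 2.79, 3.14, 3.14, 3.14].

## Interface

Orientations are given as a rotation vector (axis times angle).
In Python, from plant import monitor, optics, robot gives the robot as it stands.
- The arm moves only by the shell command python3 -m inch 'ROWS' [OPENING] [FORCE]. ROWS is JSON, a list that holds one entry, the list of rows, each a list of 6 numbers: the shift along the tool's x, y, z in mm, then the turn, a rotation vector about the tool's x, y, z in rad. A call has 1 to 8 rows; each row shifts and turns the commanded pose from where the row before left it, along the tool's axes as they then stand; what a row does not reach is not made up. A row lasts 1/8 s, in which the tool goes at most 62.5 mm and 10.7 degrees, less where a joint would pass 70% of its speed; a pose out of reach is approached as far as the arm can. A call is refused whole if a number of a shift passes 62.5 or a number of a turn 0.188, either way. A call with a gripper value outside its range is refused whole. OPENING is the finger opening in mm, from 0 to 93, set as the call begins (- or left out, the last holds). The fingers move at their own pace and stop on an object; FORCE is the grip in N (left out, the last holds). Time passes only in rows, so rows that do not move let the fingers close. It gives the time, the measured TCP pose, the force and the opening at its end, in the units of the state.
- monitor.read_state(): the state, without advancing time (a new reading comes with each control period).
- optics.read_camera(name): name is "side" or "top"; returns a dict with "image" (384x512x3 uint8, blue, green, red), "fx", "fy", "cx", "cy" (pixels), "k1" (the pictures are not rectified: a ray, as slopes to the right and down, at radius r is drawn at 1 + k1 r^2 times it, then the intrinsics apply), "rvec" (rotation vector, rad) and "tvec" (3), from world to camera coordinates, as OpenCV has them. Camera axes: x right, y down, z forward; pixel columns grow to the right and rows downward; lengths in m; the calibration is good to about 2 mm. A picture is of the moment at which its call begins. There is no depth.
- robot.close_job(): hands the job in, once; it reports no verdict.
The state is a dict: "t": time; "q": joint angles; "dq": joint speeds; "joint_torque": joint torques, N m; "tool_pos": TCP position; "orientation": TCP orientation; "force": force on the tool from outside, world axes, zero at the start; "wrist_torque": the same for the moment, N m; "opening": finger opening in m.
Only numpy, scipy, OpenCV 4.12 (cv2) and the standard library are available. Lean on these libraries where they do the work, as an engineer would, in place of code of your own. Each camera call takes 0.05 s, during which the arm holds its last target.

## Working session

There is one attempt and no reset: what is moved stays moved. The work goes in short steps, Python scripts to look and compute and a shell command to move; the robot and the scene stay as the last step left them, time stands still between calls to the robot, and variables do not carry over. Pictures are saved under pics/ and viewed, and the job is handed in when it is done.

```bash
ls -la; mkdir -p pics
cat > h.py <<'E'
import numpy as np, cv2
from scipy.spatial.transform import Rotation as R
from plant import monitor, optics, robot
def snap(name,fn=None,scale=1,crop=None):
    c=optics.read_camera(name); im=c['image']
    if fn:
        o=im
        if crop: x0,y0,x1,y1=crop; o=im[y0:y1,x0:x1]
        o=cv2.resize(o,None,fx=scale,fy=scale,interpolation=cv2.INTER_CUBIC)
        cv2.imwrite('pics/'+fn,o)
    return c
def cam(c):
    K=np.array([[c['fx'],0,c['cx']],[0,c['fy'],c['cy']],[0,0,1]]);D=np.array([c['k1'],0,0,0.])
    return K,D,np.array(c['rvec'],float),np.array(c['tvec'],float)
def ray(c,px):
    K,D,r,t=cam(c); Rm=cv2.Rodrigues(r)[0]
    u=cv2.undistortPoints(np.array(px,float).reshape(-1,1,2),K,D).reshape(-1,2)
    d=np.c_[u,np.ones(len(u))]@Rm
    return -Rm.T@t,d
def onz(c,px,z):
    o,d=ray(c,px); return o+d*((z-o[2])/d[:,2])[:,None]
def proj(c,P):
    K,D,r,t=cam(c); return cv2.projectPoints(np.array(P,float).reshape(-1,1,3),r,t,K,D)[0].reshape(-1,2)
def st():
    s=monitor.read_state(); Rm=R.from_rotvec(s['orientation']).as_matrix()
    print('t',round(s['t'],2),'pos',np.round(s['tool_pos'],4),'F',np.round(s['force'],1),'op',round(s['opening'],4),'q',np.round(s['q'],3))
    print('x',np.round(Rm[:,0],3),'y',np.round(Rm[:,1],3),'z',np.round(Rm[:,2],3)); return s
def totool(dw):
    s=monitor.read_state(); return R.from_rotvec(s['orientation']).as_matrix().T@np.array(dw)
E
python3 - <<'E'
from h import *
st(); print(robot.tip_extent)
a=snap('side','s0.png',1.5);b=snap('top','t0.png',1.5)
for c in (a,b): print({k:np.round(v,4) for k,v in c.items() if k!='image'}, ray(c,[[256,192]]))
E
```

```text
total 12
drwxr-xr-x  3 agent agent 4096 Dec  6 23:13 .
drwxr-xr-x 23 root  root  4096 Dec  6 23:13 ..
drwxr-xr-x  2 agent agent 4096 Dec  6 23:13 pics
t 0.0 pos [0.1533 0.5795 0.2256] F [0.3 0.8 0.4] op 0.0931 q [ 1.227  0.131  1.489  0.     1.523 -0.085]
x [ 0.967 -0.256 -0.   ] y [-0.001 -0.002 -1.   ] z [ 0.256  0.967 -0.002]
0.008
{'fx': np.float64(369.8742), 'fy': np.float64(369.8742), 'cx': np.float64(262.7102), 'cy': np.float64(196.3797), 'k1': np.float64(0.0301), 'rvec': array([ 2.3918, -0.3737,  0.1446]), 'tvec': array([-0.5197,  0.155 ,  1.0437])} (array([ 0.31680117, -0.70766224,  0.88443769]), array([[ 0.18978354,  0.64557316, -0.74005866]]))
{'fx': np.float64(352.4912), 'fy': np.float64(352.4912), 'cx': np.float64(261.3223), 'cy': np.float64(191.0044), 'k1': np.float64(0.0118), 'rvec': array([ 2.1659, -2.2132,  0.0603]), 'tvec': array([-0.046 ,  0.5372,  1.1366])} (array([ 0.46817852, -0.06131769,  1.16605049]), array([[ 0.05640157,  0.01835672, -0.99835758]]))
```

View pics/s0.png

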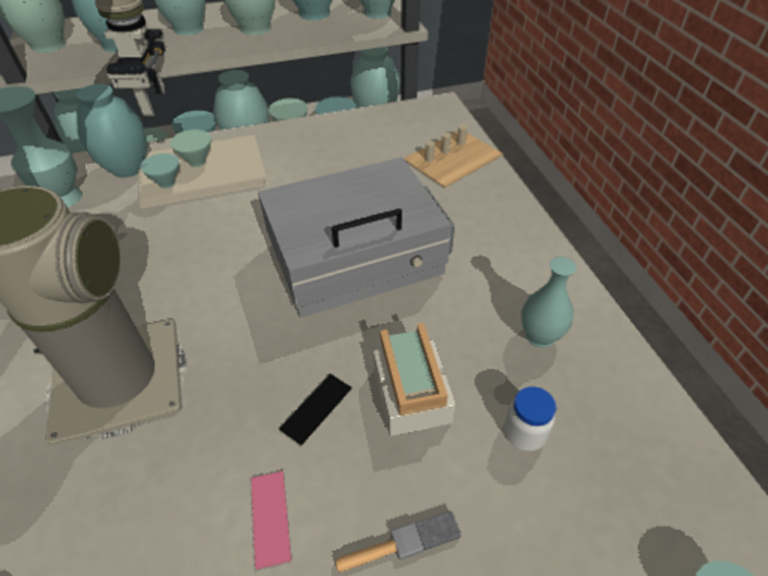

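View pics/t0.png

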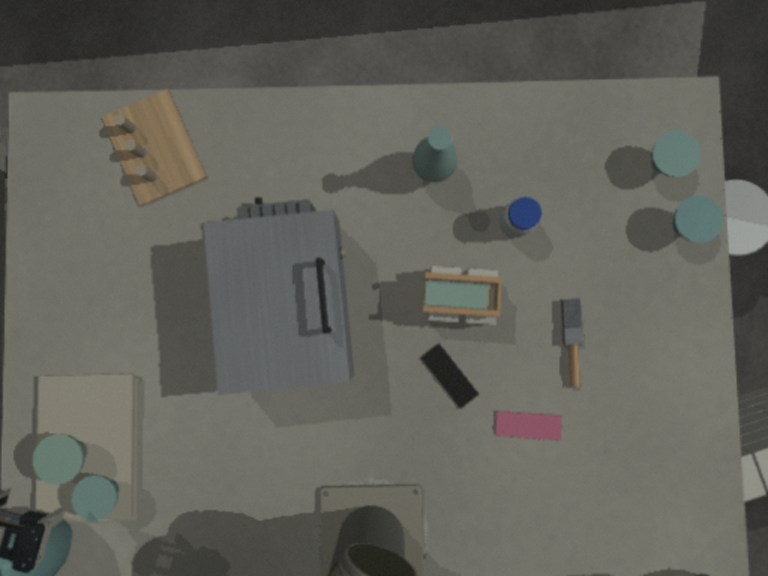

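The side view shows the shut kiln with its bar around (365,225)/1.5, the tray with celadon tile at about (410,365)/1.5, and the black and pink decoy plates on the table. In the top view the bar is at (322,295)/1.5 and the tray at (460,295)/1.5. The only celadon plates are in the tray. Next I measure.

Run:
```python
from h import *
a=snap('side');b=snap('top')
ca=cv2.resize(a['image'][205:295,235:315],None,fx=5,fy=5,interpolation=cv2.INTER_CUBIC)
cb=cv2.resize(b['image'][170:220,275:342],None,fx=6,fy=6,interpolation=cv2.INTER_CUBIC)
cv2.imwrite('pics/ca.png',ca);cv2.imwrite('pics/cb.png',cb)
# bar
def comp(m,box):
    x0,y0,x1,y1=box; mm=np.zeros_like(m); mm[y0:y1,x0:x1]=m[y0:y1,x0:x1]
    cs,_=cv2.findContours(mm,cv2.RETR_EXTERNAL,cv2.CHAIN_APPROX_NONE); return max(cs,key=cv2.contourArea)
for c,box in((b,(195,165,230,230)),):
    g=cv2.cvtColor(c['image'],cv2.COLOR_BGR2GRAY); k=comp((g<45).astype('uint8')*255,box)
    r=cv2.minAreaRect(k); print(r); p=cv2.boxPoints(r); print(p, onz(c,p,0.195).round(4))
# lid top corners top view (z=.150)
k=(cv2.cvtColor(b['image'],cv2.COLOR_BGR2HSV))
px=[(204,222),(332,211),(351,380),(217,392)]
print(onz(b,np.array(px)/1.5,0.150).round(4))
# tile
for c,box in((a,(240,205,310,285)),(b,(270,180,330,215))):
    h=cv2.cvtColor(c['image'],cv2.COLOR_BGR2HSV); m=((h[...,0]>50)&(h[...,0]<100)&(h[...,1]>35)).astype('uint8')*255
    k=comp(m,box); r=cv2.minAreaRect(k); p=cv2.boxPoints(r); print(r)
    for z in (.081,.086,.091): print(z,onz(c,p,z)[:,:2].round(4).tolist(), onz(c,[r[0]],z).round(4))
```

```text
((214.81968688964844, 196.4715576171875), (49.2502555847168, 4.338449478149414), 84.92039489746094)
[[210.47868 172.13521]
 [214.8001  171.75108]
 [219.16069 220.8079 ]
 [214.83928 221.19203]] [[0.5809 0.0814 0.195 ]
 [0.5817 0.0695 0.195 ]
 [0.446  0.0593 0.195 ]
 [0.4452 0.0712 0.195 ]]
[[0.6613 0.3036 0.15  ]
 [0.6775 0.0552 0.15  ]
 [0.3515 0.0238 0.15  ]
 [0.3344 0.279  0.15  ]]
((274.1697998046875, 240.59434509277344), (39.97191619873047, 18.6810359954834), 74.05460357666016)
0.081 [[0.4978, -0.1222], [0.5503, -0.1204], [0.5359, -0.2454], [0.4878, -0.2457]] [[ 0.5175 -0.1861  0.081 ]]
0.086 [[0.4967, -0.1259], [0.5489, -0.124], [0.5345, -0.2482], [0.4867, -0.2486]] [[ 0.5163 -0.1893  0.086 ]]
0.091 [[0.4956, -0.1295], [0.5474, -0.1277], [0.5332, -0.2511], [0.4856, -0.2515]] [[ 0.5151 -0.1926  0.091 ]]
((303.224365234375, 195.7725372314453), (38.98346710205078, 15.4195556640625), 3.6913859844207764)
0.081 [[0.4962, -0.1246], [0.5436, -0.1289], [0.5332, -0.2485], [0.4859, -0.2439]] [[ 0.5147 -0.1865  0.081 ]]
0.086 [[0.4961, -0.1243], [0.5432, -0.1286], [0.5329, -0.2476], [0.4858, -0.2431]] [[ 0.5145 -0.1859  0.086 ]]
0.091 [[0.4959, -0.124], [0.5429, -0.1283], [0.5326, -0.2467], [0.4857, -0.2422]] [[ 0.5143 -0.1854  0.091 ]]
```

View pics/ca.png

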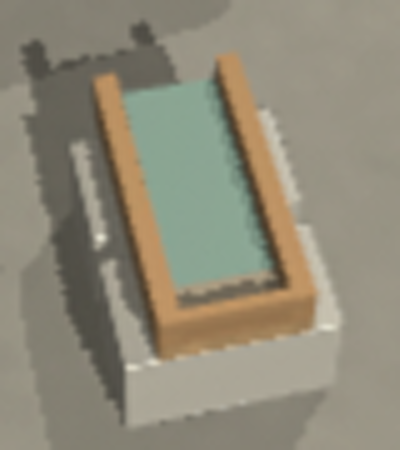

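View pics/cb.png

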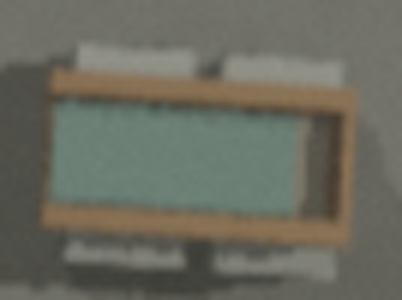

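```bash
cat >> h.py <<'E'
def aim(pos,az=None):
    "total remaining shift (tool mm) and yaw turn (about tool y) to go to pos with tool z at azimuth az"
    s=st(); Rm=R.from_rotvec(s['orientation']).as_matrix(); d=Rm.T@(np.array(pos)-s['tool_pos'])*1000
    print('shift',d.round(1))
    if az is not None:
        zt=np.array([np.cos(az),np.sin(az),0]);yt=np.array([0,0,-1.]);T=np.c_[np.cross(yt,zt),yt,zt]
        print('turn',R.from_matrix(Rm.T@T).as_rotvec().round(3))
E
python3 -m inch '[[[0,-25,0,0,-0.112,0],[0,-25,0,0,-0.112,0],[0,0,0,0,-0.11,0],[0,0,0,0,0,0]]]' 50
python3 - <<'E'
from h import *
aim((.5134,.0704,.26),1.646)
b=snap('top')
p=onz(b,[(275+x/6-.5+.5,170+y/6) for x,y in [(50,68),(355,88),(345,245),(42,228)]],.100); print(p.round(4))
E
```

```text
t: 0.7
tool_pos: [0.1535, 0.58, 0.2767]
orientation: [-1.57, -0.059, 0.059]
force: [-0.7, -0.6, -0.1]
opening: 0.0577
t 0.7 pos [0.1535 0.58   0.2767] F [-0.7 -0.6 -0.1] op 0.0577 q [ 1.227  0.115  1.414  0.     1.612 -0.419]
x [0.997 0.074 0.   ] y [ 0.  0. -1.] z [-0.074  0.997  0.   ]
shift [ 320.9   16.6 -535. ]
turn [-0.    -0.001  0.   ]
[[ 0.559  -0.1253  0.1   ]
 [ 0.5455 -0.2789  0.1   ]
 [ 0.4665 -0.2712  0.1   ]
 [ 0.4783 -0.1192  0.1   ]]
```

```bash
python3 -m inch '[[[15,0,-25,0,0,0],[23,0,-38,0,0,0],[23,0,-38,0,0,0],[23,0,-38,0,0,0],[23,0,-38,0,0,0],[23,0,-38,0,0,0],[23,0,-38,0,0,0],[23,0,-38,0,0,0]]]' 40
python3 -m inch '[[[23,0,-38,0,0,0],[23,0,-38,0,0,0],[23,0,-38,0,0,0],[23,0,-38,0,0,0],[23,0,-38,0,0,0],[23,0,-38,0,0,0],[0,0,0,0,0,0]]]'
python3 - <<'E'
from h import *
aim((.5134,.0704,.26),1.646)
snap('side','s1.png',4,(150,60,330,200));snap('top','t1.png',4,(130,120,260,270))
E
```

```text
t: 1.75
tool_pos: [0.3512, 0.3017, 0.276]
orientation: [-1.57, -0.056, 0.058]
force: [-0.0, 0.4, 0.2]
opening: 0.0401
t: 2.62
tool_pos: [0.5063, 0.0837, 0.2756]
orientation: [-1.571, -0.053, 0.056]
force: [-0.0, 0.7, -0.5]
opening: 0.0407
t 2.62 pos [0.5063 0.0837 0.2756] F [-0.   0.7 -0.5] op 0.0407 q [ 6.400e-02 -1.200e-01  1.651e+00 -1.000e-03  1.612e+00 -1.576e+00]
x [ 0.998  0.069 -0.002] y [-0.002 -0.001 -1.   ] z [-0.069  0.998 -0.001]
shift [  6.2  15.6 -13.8]
turn [ 0.001 -0.006 -0.002]
```

View pics/s1.png

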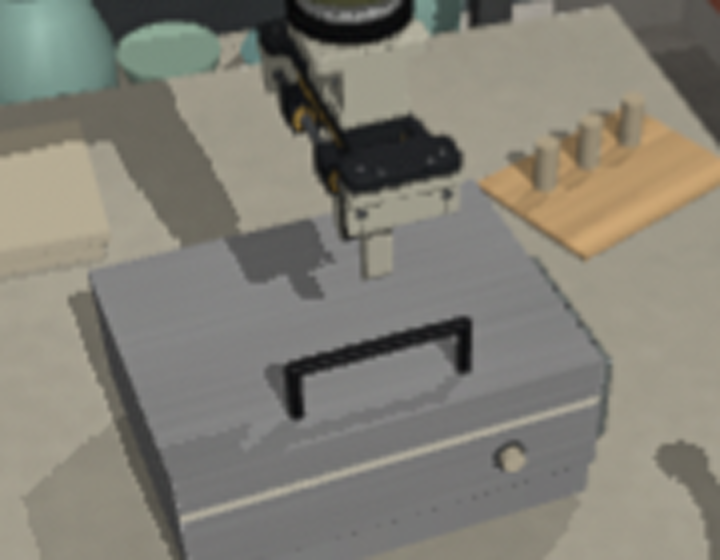

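The side view shows the bar at crop (380,345), with the gripper above and behind it. Descending.

```bash
python3 -m inch '[[[6,0,-14,0,-0.006,0],[0,20,0,0,0,0],[0,20,0,0,0,0],[0,20,0,0,0,0],[0,18,0,0,0,0],[0,13,0,0,0,0],[0,0,0,0,0,0],[0,0,0,0,0,0]]]' 40 25
python3 - <<'E'
from h import *
aim((.5134,.0704,.184),1.646)
snap('side','s2.png',4,(150,60,330,200));snap('top','t2.png',4,(130,120,260,270))
E
```

```text
t: 3.72
tool_pos: [0.5131, 0.0726, 0.1864]
orientation: [-1.57, -0.065, 0.063]
force: [0.5, -0.0, 0.4]
opening: 0.0399
t 3.73 pos [0.5131 0.0726 0.1864] F [ 0.5 -0.   0.4] op 0.0399 q [ 0.042 -0.071  1.767  0.     1.444 -1.61 ]
x [0.997 0.081 0.001] y [ 0.001  0.    -1.   ] z [-0.081  0.997 -0.   ]
shift [ 0.1  2.4 -2.2]
turn [0.    0.006 0.001]
```

View pics/s2.png

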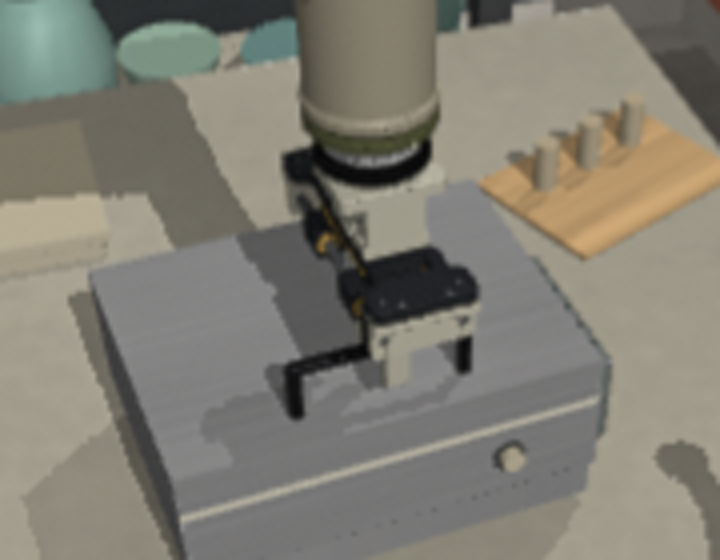

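The near finger is in front of the bar, so the fingers straddle it. Closing on it.

```bash
python3 -m inch '[[[0,2,-1,0,0,0],[0,0,0,0,0,0],[0,0,0,0,0,0],[0,0,0,0,0,0],[0,0,0,0,0,0],[0,0,0,0,0,0]]]' 6 25
python3 - <<'E'
from h import *
s=st()
# plan: tool y,z per lid angle
r=np.hypot(.22,.08);f0=np.arctan2(.08,.22)
a=np.array([.21*0, .0]); th=np.arange(0,1.86,.06)
P=np.c_[-r*np.cos(f0+th),r*np.sin(f0+th)]*1000
print([(round(t,2),round(-d[1],1),round(d[0],1)) for t,d in zip(th[1:],np.diff(P,axis=0))])
E
```

```text
t: 4.58
tool_pos: [0.5127, 0.0729, 0.1837]
orientation: [-1.568, -0.064, 0.064]
force: [-1.1, 7.0, -0.7]
opening: 0.0112
t 4.58 pos [0.5127 0.0729 0.1837] F [-1.1  7.  -0.7] op 0.0112 q [ 0.041 -0.069  1.77   0.002  1.44  -1.612]
x [0.997 0.082 0.   ] y [-0.     0.002 -1.   ] z [-0.082  0.997  0.002]
[(np.float64(0.06), np.float64(-13.0), np.float64(5.2)), (np.float64(0.12), np.float64(-12.7), np.float64(6.0)), (np.float64(0.18), np.float64(-12.3), np.float64(6.7)), (np.float64(0.24), np.float64(-11.9), np.float64(7.4)), (np.float64(0.3), np.float64(-11.4), np.float64(8.1)), (np.float64(0.36), np.float64(-10.9), np.float64(8.8)), (np.float64(0.42), np.float64(-10.4), np.float64(9.5)), (np.float64(0.48), np.float64(-9.8), np.float64(10.1)), (np.float64(0.54), np.float64(-9.2), np.float64(10.6)), (np.float64(0.6), np.float64(-8.5), np.float64(11.2)), (np.float64(0.66), np.float64(-7.8), np.float64(11.7)), (np.float64(0.72), np.float64(-7.1), np.float64(12.1)), (np.float64(0.78), np.float64(-6.4), np.float64(12.5)), (np.float64(0.84), np.float64(-5.6), np.float64(12.9)), (np.float64(0.9
[... 221 characters left out ...]
.14), np.float64(-1.6), np.float64(14.0)), (np.float64(1.2), np.float64(-0.7), np.float64(14.0)), (np.float64(1.26), np.float64(0.1), np.float64(14.0)), (np.float64(1.32), np.float64(1.0), np.float64(14.0)), (np.float64(1.38), np.float64(1.8), np.float64(13.9)), (np.float64(1.44), np.float64(2.6), np.float64(13.8)), (np.float64(1.5), np.float64(3.4), np.float64(13.6)), (np.float64(1.56), np.float64(4.3), np.float64(13.4)), (np.float64(1.62), np.float64(5.1), np.float64(13.1)), (np.float64(1.68), np.float64(5.8), np.float64(12.8)), (np.float64(1.74), np.float64(6.6), np.float64(12.4)), (np.float64(1.8), np.float64(7.3), np.float64(12.0)), (np.float64(1.86), np.float64(8.0), np.float64(11.5))]
```

```bash
python3 -m inch '[[[0,-13,5.5,0,0,0],[0,-12.7,6,0,0,0],[0,-12.3,6.7,0,0,0],[0,-11.9,7.4,0,0,0],[0,-11.4,8.1,0,0,0],[0,-10.9,8.8,0,0,0],[0,-10.4,9.5,0,0,0]]]'
python3 -c "
from h import *
s=st();p=s['tool_pos']+np.array([0,0,.011]);h=np.array([.496,.292,.115]);yk=np.array([-.075,.997,0]);d=p-h;print((d@yk),d[2],np.hypot(d@yk,d[2]),np.arctan2(d[2],-(d@yk))-.349)"
```

```text
t: 5.45
tool_pos: [0.5086, 0.1219, 0.2658]
orientation: [-1.573, -0.062, 0.063]
force: [2.6, -8.2, -3.8]
opening: 0.0112
t 5.45 pos [0.5086 0.1219 0.2658] F [ 2.6 -8.2 -3.8] op 0.0112 q [ 0.139 -0.091  1.642 -0.003  1.592 -1.511]
x [ 0.997  0.08  -0.001] y [-0.001 -0.003 -1.   ] z [-0.08   0.997 -0.003]
-0.17052806841832682 0.16179463952163003 0.23506877184436847 0.41012424657157776
```

Radius is holding at 0.235 m. Carrying on along the arc.

```bash
python3 -m inch '[[[0,-9.8,10.1,0,0,0],[0,-9.2,10.6,0,0,0],[0,-8.5,11.2,0,0,0],[0,-7.8,11.7,0,0,0],[0,-7.1,12.1,0,0,0],[0,-6.4,12.5,0,0,0],[0,-5.6,12.9,0,0,0],[0,-4.8,13.2,0,0,0]]]'
python3 -m inch '[[[0,-4,13.4,0,0,0],[0,-3.2,13.7,0,0,0],[0,-2.4,13.8,0,0,0],[0,-1.6,14,0,0,0],[0,-0.7,14,0,0,0],[0,0,14,0,0,0],[0,1,14,0,0,0]]]'
python3 -c "
from h import *
s=st();p=s['tool_pos']+np.array([0,0,.011]);h=np.array([.496,.292,.115]);yk=np.array([-.075,.997,0]);d=p-h;print((d@yk),d[2],np.hypot(d@yk,d[2]),np.arctan2(d[2],-(d@yk))-.349)
snap('side','s3.png',1.5)"
```

```text
t: 6.45
tool_pos: [0.5017, 0.2155, 0.3281]
orientation: [-1.573, -0.065, 0.059]
force: [-1.9, -11.1, 10.9]
opening: 0.0112
t: 7.32
tool_pos: [0.4936, 0.3136, 0.3377]
orientation: [-1.571, -0.065, 0.061]
force: [0.3, -4.8, 4.4]
opening: 0.0114
t 7.33 pos [0.4936 0.3136 0.3377] F [ 0.3 -4.8  4.4] op 0.0114 q [ 0.479  0.069  1.353 -0.002  1.718 -1.172]
x [0.997 0.08  0.002] y [ 0.002 -0.001 -1.   ] z [-0.08   0.997 -0.001]
0.02172739766727201 0.23374240609029295 0.234750063289174 1.314484434706924
```

View pics/s3.png

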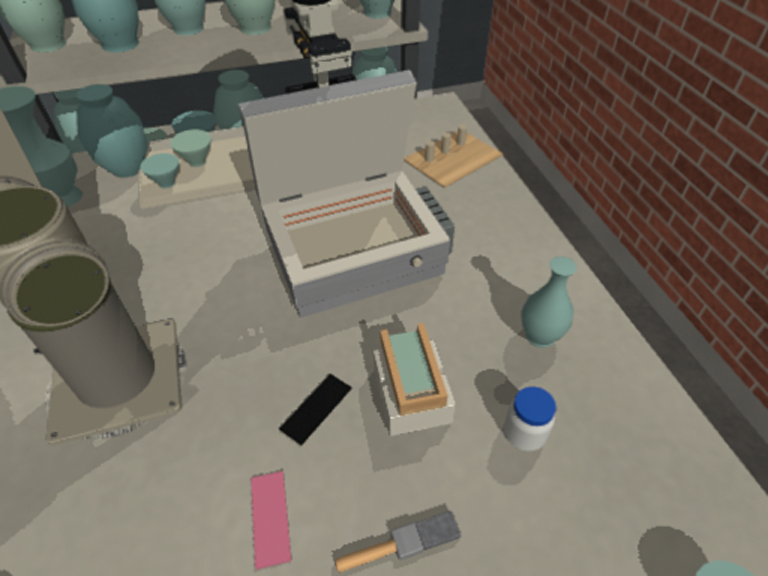

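The lid stands near upright with the chamber open at (355,225). On to the stop.

```bash
python3 -m inch '[[[0,1.8,14,0,0,0],[0,2.6,13.8,0,0,0],[0,3.4,13.6,0,0,0],[0,4.3,13.4,0,0,0],[0,5.1,13.1,0,0,0],[0,5.8,12.8,0,0,0],[0,6.6,12.4,0,0,0],[0,0,0,0,0,0]]]'
cat >> h.py <<'E'
def lid():
    s=st();p=np.array(s['tool_pos'])+np.array([0,0,.011]);h=np.array([.496,.292,.115]);yk=np.array([-.075,.997,0]);d=p-h;print('lid r',np.hypot(d@yk,d[2]),'angle',np.arctan2(d[2],-(d@yk))-.349)
E
python3 -c "
from h import *
lid()"
```

```text
t: 8.38
tool_pos: [0.4854, 0.4088, 0.3052]
orientation: [-1.569, -0.065, 0.065]
force: [7.5, 4.9, -1.9]
opening: 0.0111
t 8.38 pos [0.4854 0.4088 0.3052] F [ 7.5  4.9 -1.9] op 0.0111 q [ 6.180e-01  2.060e-01  1.263e+00  1.000e-03  1.673e+00 -1.035e+00]
x [ 0.997  0.082 -0.   ] y [-0.     0.001 -1.   ] z [-0.082  0.997  0.001]
lid r 0.23284031305366767 angle 1.7494065237149539
```

```bash
python3 -m inch '[[[0,0,0,0,0,0],[0,0,0,0,0,0],[0,0,0,0,0,0],[0,-20,0,0,0,0],[0,-25,0,0,0,0],[0,-25,0,0,0,0],[0,-25,0,0,0,0],[0,0,0,0,0,0]]]' 30
python3 - <<'E'
from h import *
st()
a=snap('side','s4.png',1.5);b=snap('top','t4.png',1.5)
E
```

```text
t: 9.38
tool_pos: [0.4862, 0.4072, 0.4061]
orientation: [-1.566, -0.068, 0.059]
force: [-0.2, 1.3, -0.3]
opening: 0.03
t 9.38 pos [0.4862 0.4072 0.4061] F [-0.2  1.3 -0.3] op 0.03 q [ 0.616  0.223  1.061  0.     1.851 -1.035]
x [0.997 0.081 0.005] y [ 0.005  0.004 -1.   ] z [-0.081  0.997  0.003]
```

View pics/s4.png

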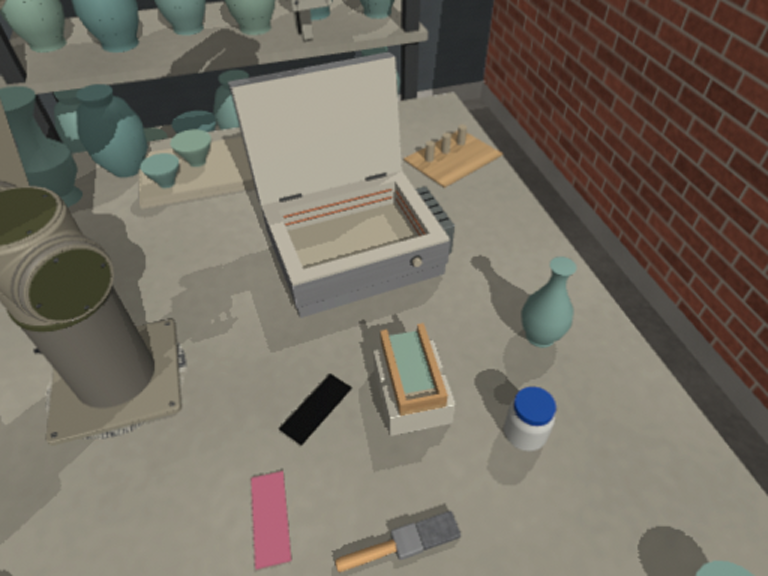

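View pics/t4.png

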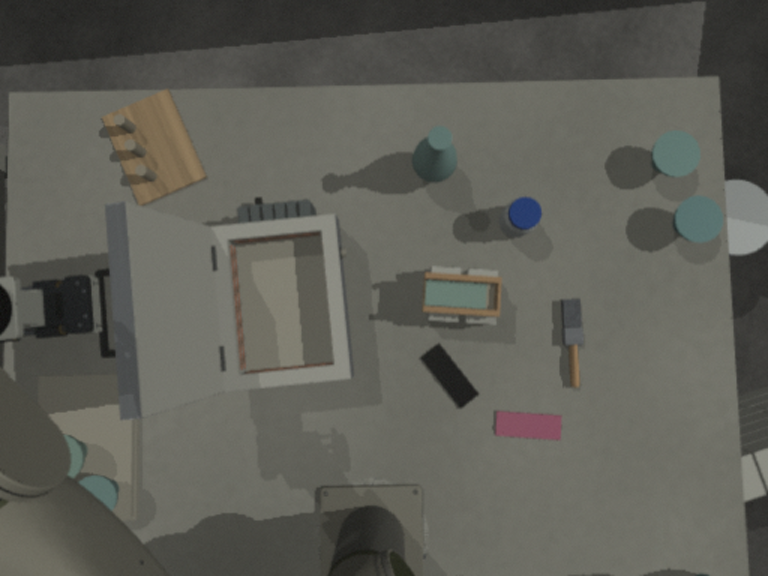

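The lid stands leaning back, with the chamber at (285,305) in the top view clear. The pile is undisturbed. Moving over the tray.

```bash
python3 -m inch '[[[0,0,-30,0,0,0],[0,0,-45,0,0,0],[0,0,-45,0,0,0],[0,0,-45,0,0,0],[0,0,-45,0,0,0],[0,0,-45,0,0,0],[0,0,-45,0,0,0],[0,0,-45,0,0,0]]]' 0
python3 -m inch '[[[0,0,-45,0,0,0],[0,0,-45,0,0,0],[0,0,-45,0,0,0],[0,0,-45,0,0,0],[0,0,0,0,0.17,0],[0,0,0,0,0.17,0],[0,0,0,0,0.17,0],[0,0,0,0,0.17,0]]]' 0
python3 -m inch '[[[0,0,0,0,0.175,0],[0,0,0,0,0.175,0],[0,15,0,0,0.175,0],[0,25,0,0,0.175,0],[0,25,0,0,0.175,0],[0,25,0,0,0.17,0],[0,0,0,0,0,0]]]' 0
python3 - <<'E'
from h import *
aim((.5139,-.1963,.2),-.083)
E
```

```text
t: 10.48
tool_pos: [0.5129, 0.0615, 0.4001]
orientation: [-1.57, -0.062, 0.066]
force: [1.2, -0.1, 0.6]
opening: 0.0006
t: 11.48
tool_pos: [0.5276, -0.1164, 0.4]
orientation: [-1.518, 0.476, -0.471]
force: [-0.3, -0.5, 0.4]
opening: 0.0005
t: 12.35
tool_pos: [0.5263, -0.1159, 0.3081]
orientation: [-1.178, 1.268, -1.258]
force: [0.1, -0.5, -0.0]
opening: 0.0006
t 12.35 pos [ 0.5263 -0.1159  0.3081] F [ 0.1 -0.5 -0. ] op 0.0006 q [-0.312 -0.048  1.525  0.     1.671 -0.24 ]
x [-0.072 -0.997 -0.002] y [-0.006  0.002 -1.   ] z [ 0.997 -0.072 -0.006]
shift [ 81.2 108.   -5.9]
turn [ 0.006  0.011 -0.002]
```

```bash
python3 -m inch '[[[26,15,-2,0,0.011,0],[40,30,-2,0,0,0],[40,35,-2,0,0,0],[0,35,0,0,0,0],[0,35,0,0,0,0],[0,35,0,0,0,0],[0,7,0,0,0,0],[0,0,0,0,0,0]]]' 0 20
python3 - <<'E'
from h import *
aim((.5118,-.2212,.110),-.083)
snap('side','s5.png',4,(200,170,340,300))
E
```

```text
t: 13.35
tool_pos: [0.5138, -0.2218, 0.1206]
orientation: [-1.169, 1.269, -1.27]
force: [0.6, 0.3, 0.4]
opening: 0.0006
t 13.35 pos [ 0.5138 -0.2218  0.1206] F [0.6 0.3 0.4] op 0.0006 q [-0.499  0.097  1.721 -0.     1.323 -0.417]
x [-0.082 -0.997  0.   ] y [ 0. -0. -1.] z [ 0.997 -0.082  0.   ]
shift [-0.4 10.6 -2. ]
turn [-0.     0.001  0.   ]
```

View pics/s5.png

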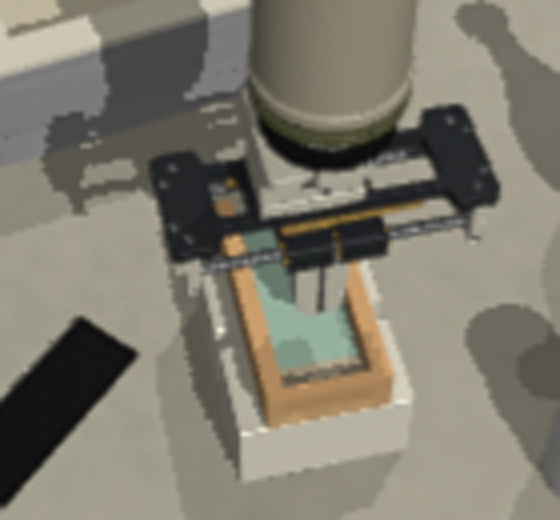

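The shut fingertips are centred above the tile at about crop (320,300). Lowering until they touch.

```bash
python3 -m inch '[[[0,7,0,0,0,0],[0,6,0,0,0,0],[0,4,0,0,0,0],[0,2,0,0,0,0],[0,1,0,0,0,0],[0,0,0,0,0,0]]]' | grep -E "pos|force"
python3 -m inch '[[[0,1,0,0,0,0],[0,0,0,0,0,0]]]'| grep -E "pos|force"
```

```text
tool_pos: [0.5135, -0.2217, 0.0997]
force: [0.3, -0.3, 0.2]
tool_pos: [0.5135, -0.2217, 0.0987]
force: [-0.0, -0.1, 0.3]
```

```bash
for i in 1 2 3 ; do python3 -m inch '[[[0,1,0,0,0,0],[0,0,0,0,0,0]]]'| grep -E "pos|force"; done
```

```text
tool_pos: [0.5134, -0.2216, 0.0976]
force: [0.1, 0.6, -0.4]
tool_pos: [0.5134, -0.2216, 0.0966]
force: [0.1, 0.6, 1.0]
tool_pos: [0.5134, -0.2216, 0.0956]
force: [0.7, 0.3, -0.8]
```

```bash
for i in 1 2 ; do python3 -m inch '[[[0,1,0,0,0,0],[0,0,0,0,0,0]]]'| grep -E "pos|force"; done
```

```text
tool_pos: [0.5134, -0.2216, 0.0946]
force: [0.6, 0.5, 0.2]
tool_pos: [0.5136, -0.2217, 0.0943]
force: [-1.8, 1.2, 5.9]
```

Contact with the tip at 0.0864 m, so two tiles are present. Dragging toward +y.

```bash
python3 -m inch '[[[-2,0.2,0,0,0,0],[-3,0,0,0,0,0],[-3,0,0,0,0,0],[-3,0,0,0,0,0],[0,0,0,0,0,0]]]'| grep -E "pos|force"
python3 -c "
from h import *
b=snap('top','t6.png',5,(265,160,350,225));snap('side','s6.png',5,(230,190,330,300))"
```

```text
tool_pos: [0.5151, -0.2108, 0.0943]
force: [-0.1, -1.2, 6.0]
```

View pics/s6.png

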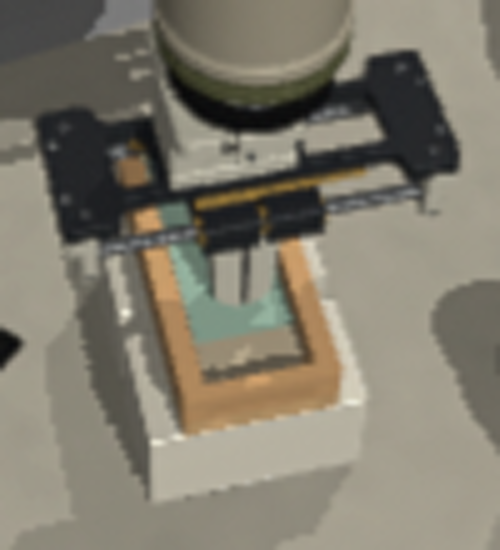

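View pics/t6.png

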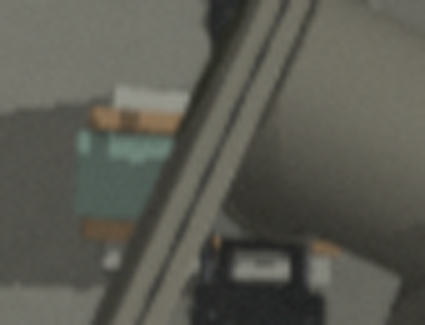

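The green edge has moved off the heel and overhangs the open end at crop (80,175). It is sliding alone, so I continue.

```bash
python3 -m inch '[[[-5,0,0,0,0,0],[-5,0,0,0,0,0],[-5,0,0,0,0,0],[-5,0,0,0,0,0],[-5,0,0,0,0,0],[0,0,0,0,0,0]]]'| grep -E "pos|force"
python3 -m inch '[[[-5,0,0,0,0,0],[-5,0,0,0,0,0],[-5,0,0,0,0,0],[-5,0,0,0,0,0],[-4,0,0,0,0,0],[0,0,0,0,0,0]]]'| grep -E "pos|force"
cat >> h.py <<'E'
def tileends(c,box,z):
    h=cv2.cvtColor(c['image'],cv2.COLOR_BGR2HSV); m=((h[...,0]>60)&(h[...,0]<95)&(h[...,1]>40)).astype('uint8')*255
    x0,y0,x1,y1=box; mm=np.zeros_like(m); mm[y0:y1,x0:x1]=m[y0:y1,x0:x1]
    cs,_=cv2.findContours(mm,cv2.RETR_EXTERNAL,cv2.CHAIN_APPROX_NONE)
    for k in cs:
        if cv2.contourArea(k)<60: continue
        r=cv2.minAreaRect(k);p=cv2.boxPoints(r);print('rect',np.round(r[0],1),np.round(r[1],1),'z',z);print(np.c_[p,onz(c,p,z)[:,:2]].round(4).tolist())
E
python3 -c "
from h import *
b=snap('top','t7.png',5,(255,160,345,225));a=snap('side','s7.png',5,(230,190,330,300))
tileends(b,(255,170,330,215),.086)"
```

```text
tool_pos: [0.5172, -0.1856, 0.0943]
force: [-0.0, 1.1, 6.6]
tool_pos: [0.5192, -0.1617, 0.0943]
force: [0.2, -0.3, 6.1]
```

View pics/s7.png

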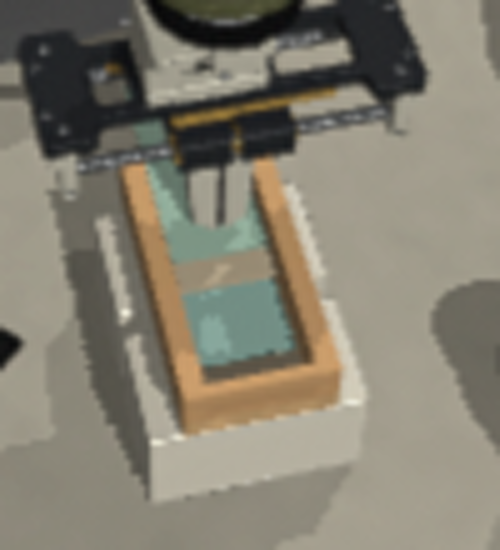

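View pics/t7.png

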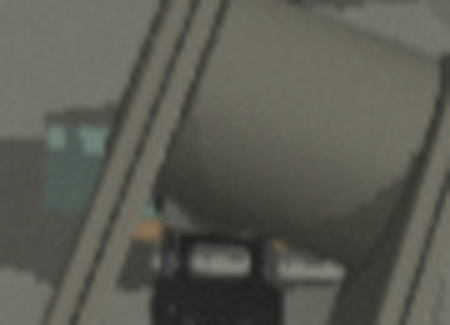

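```bash
python3 -c "
from h import *
b=snap('top')
print(onz(b,[(264,182),(264,202),(264,192)],.086))
a=snap('side'); 
p=np.array([[178,265],[270,248],[188,292],[276,275]])/5+[230,190]
print(onz(a,p,.086))"
```

```text
[[ 0.55944095 -0.06668074  0.086     ]
 [ 0.49798446 -0.06533169  0.086     ]
 [ 0.52866127 -0.06600516  0.086     ]]
[[ 0.49266175 -0.18966752  0.086     ]
 [ 0.54180375 -0.19415028  0.086     ]
 [ 0.49237714 -0.20704471  0.086     ]
 [ 0.53897324 -0.21097397  0.086     ]]
```

```bash
python3 -m inch '[[[-4,0,0,0,0,0],[-2,0,0,0,0,0],[0,0,0,0,0,0],[0,-5,0,0,0,0],[0,-25,0,0,0,0],[0,-35,0,0,0,0],[0,-35,0,0,0,0],[0,0,0,0,0,0]]]'| grep -E "pos|force"
python3 -m inch '[[[-25,-20,0,0,0,0],[-40,0,0,0,0,0],[-40,0,0,0,0,0],[-40,0,0,0,0,0],[-30,0,0,0,0,0],[0,0,0,0,0,0]]]' 72| grep -E "pos|force"
python3 -c "
from h import *
b=snap('top','t8.png',5,(245,160,345,225));a=snap('side','s8.png',5,(230,190,330,300))
tileends(b,(245,170,330,215),.086);tileends(a,(230,190,330,300),.086)"
```

```text
tool_pos: [0.5208, -0.1564, 0.197]
force: [0.7, 0.4, 0.7]
tool_pos: [0.5329, 0.0205, 0.212]
force: [-0.4, 0.0, -0.8]
rect [315.6 196.9] [14.6 14.8] z 0.086
[[307.7118, 203.7471, 0.4898, -0.199], [308.8471, 188.9882, 0.5349, -0.2038], [323.453, 190.1118, 0.5305, -0.2484], [322.3177, 204.8706, 0.4854, -0.2435]]
rect [277.4 253. ] [16.3 18.5] z 0.086
[[266.5764, 247.0941, 0.4911, -0.2025], [284.6823, 243.0706, 0.5398, -0.2049], [288.2118, 258.9529, 0.5317, -0.2526], [270.1059, 262.9764, 0.4848, -0.2498]]
rect [268.3 221. ] [35.9 17.3] z 0.086
[[254.9395, 206.1942, 0.5028, -0.0619], [271.5605, 201.3057, 0.5533, -0.0589], [281.7038, 235.793, 0.5402, -0.1809], [265.0828, 240.6815, 0.4936, -0.1824]]
```

View pics/s8.png

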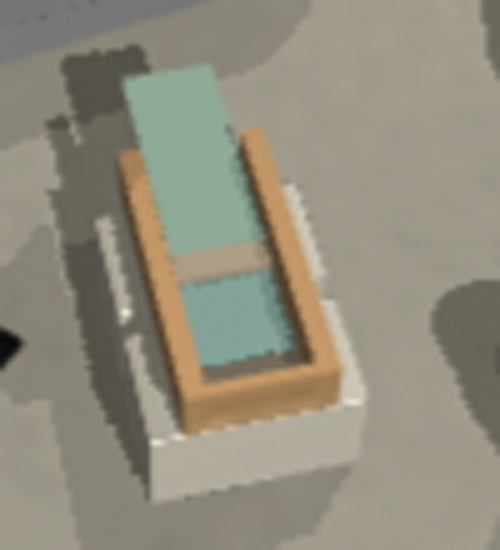

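View pics/t8.png

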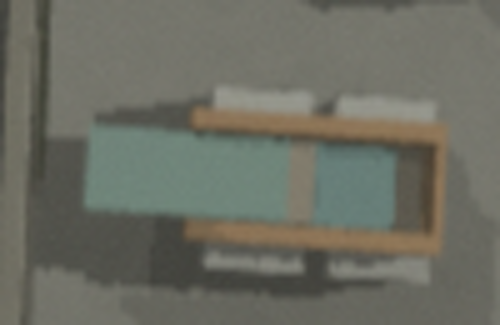

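```bash
python3 -c "
from h import *
b=snap('top')
p=np.array([(95,124),(84,209),(312,222),(317,142)])/5+[245,160]
P=onz(b,p,.086)[:,:2];print(P.round(4))
u=P[[0,1]].mean(0)-P[[2,3]].mean(0);print('len',np.hypot(*u),'tilt',np.arctan2(u[0],u[1]),'c',P.mean(0))
p=np.array([(193,107),(186,236)])/5+[245,160];print('trayend',onz(b,p,.1)[:,:2])
a=snap('side')
p=np.array([(122,80),(212,65),(270,262),(180,283)])/5+[230,190]
P=onz(a,p,.086)[:,:2];print(P.round(4),P.mean(0))
aim((.526,-.105,.2),-.083)"
```

```text
[[ 0.5508 -0.0665]
 [ 0.4987 -0.0586]
 [ 0.4878 -0.1979]
 [ 0.5368 -0.2024]]
len 0.13820991141123987 tilt 0.09062955752988813 c [ 0.51852315 -0.13137028]
trayend [[ 0.55878152 -0.12609081]
 [ 0.48071047 -0.11989225]]
[[ 0.5016 -0.0608]
 [ 0.5535 -0.0657]
 [ 0.5388 -0.2024]
 [ 0.4902 -0.2006]] [ 0.52100885 -0.13237415]
t 20.02 pos [0.5334 0.0177 0.2129] F [ 0.4 -0.4  0.8] op 0.0702 q [-0.063 -0.042  1.69  -0.     1.494  0.022]
x [-0.085 -0.996  0.   ] y [-0.001 -0.    -1.   ] z [ 0.996 -0.085 -0.001]
shift [122.9  12.9   3.1]
turn [ 0.001 -0.002  0.   ]
```

```bash
python3 -m inch '[[[25,20,0,0,0,0],[40,25,0,0,0,0],[40,25,0,0,0,0],[21,25,0,0,0,0],[0,8,0,0,0,0],[0,0,0,0,0,0]]]' 72| grep -E "pos|force"
python3 -c "
from h import *
aim((.522,-.108,.0902),-.088)
a=snap('side','s9.png',5,(220,180,330,290))"
```

```text
tool_pos: [0.5227, -0.1071, 0.1101]
force: [-0.8, 0.5, 0.6]
t 20.77 pos [ 0.5227 -0.1071  0.1101] F [-0.8  0.5  0.6] op 0.0725 q [-0.298  0.04   1.802  0.     1.301 -0.213]
x [-0.085 -0.996 -0.001] y [-0.001  0.001 -1.   ] z [ 0.996 -0.085 -0.001]
shift [ 1.  19.9 -0.5]
turn [ 0.001  0.003 -0.001]
```

View pics/s9.png

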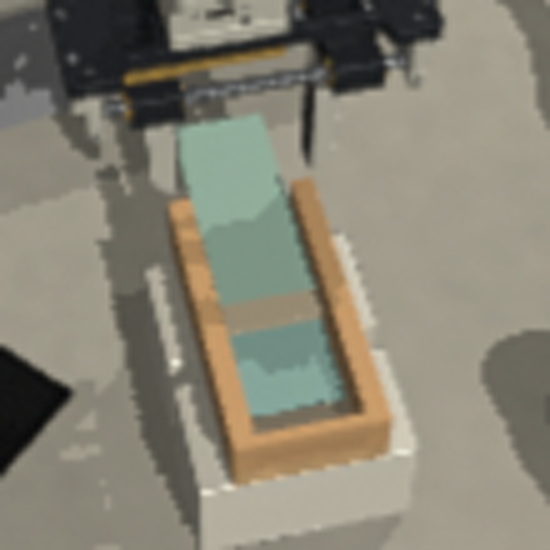

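The fingers straddle the overhang, left at crop (160,160) and right at (308,130). Descending and pinching.

```bash
python3 -m inch '[[[1,8,0,0,0,0],[0,8,-0.5,0,0,0],[0,3.5,0,0,0,0],[0,0,0,0,0,0],[0,0,0,0,0,0]]]' 72| grep -E "pos|force"
python3 -m inch '[[[0,0,0,0,0,0],[0,0,0,0,0,0],[0,0,0,0,0,0],[0,0,0,0,0,0],[0,0,0,0,0,0],[0,0,0,0,0,0]]]' 45 40| grep -E "pos|force|open"
python3 -m inch '[[[0,-2,0,0,0,0],[0,-3,0,0,0,0],[0,-5,0,0,0,0],[0,-10,0,0,0,0],[0,-10,0,0,0,0],[0,-10,0,0,0,0],[0,0,0,0,0,0]]]'| grep -E "pos|force|open"
python3 -c "
from h import *
a=snap('side','s10.png',4,(200,150,340,290))"
```

```text
tool_pos: [0.5227, -0.108, 0.0912]
force: [-0.3, -0.5, 0.1]
tool_pos: [0.5221, -0.1079, 0.0909]
force: [-6.0, 0.0, 2.2]
opening: 0.0511
tool_pos: [0.5238, -0.1084, 0.1329]
force: [0.2, -0.0, -0.9]
opening: 0.0506
```

View pics/s10.png

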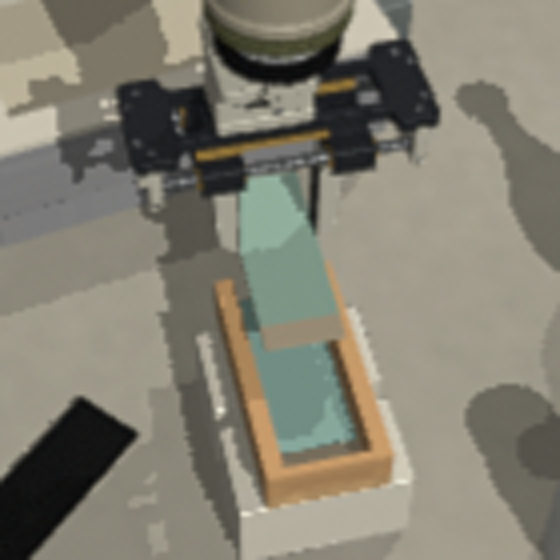

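The tile is held, with its bare strip at crop (300,330) above the tray, and the second tile stayed put. I measure the kiln chamber from the earlier clear pictures.

Run:
```python
import cv2
i=cv2.imread('pics/t4.png')[200:400,190:370]; cv2.imwrite('pics/kt.png',cv2.resize(i,None,fx=3,fy=3,interpolation=cv2.INTER_CUBIC))
i=cv2.imread('pics/s4.png')[160:320,250:470]; cv2.imwrite('pics/ks.png',cv2.resize(i,None,fx=3.4,fy=3.4,interpolation=cv2.INTER_CUBIC))
```

```text
(no output)
```

View pics/kt.png

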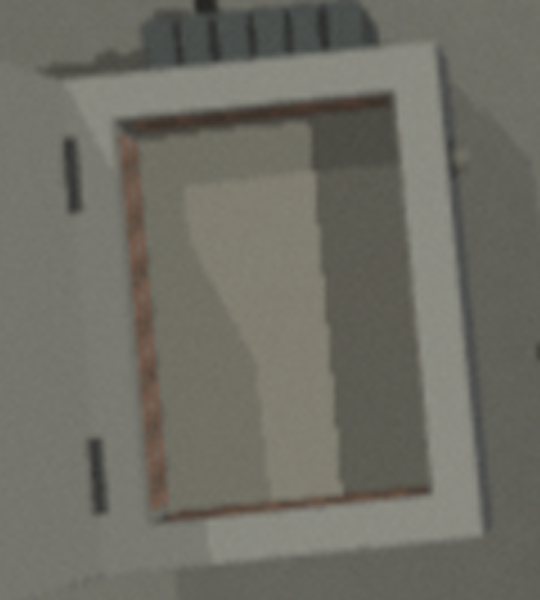

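View pics/ks.png

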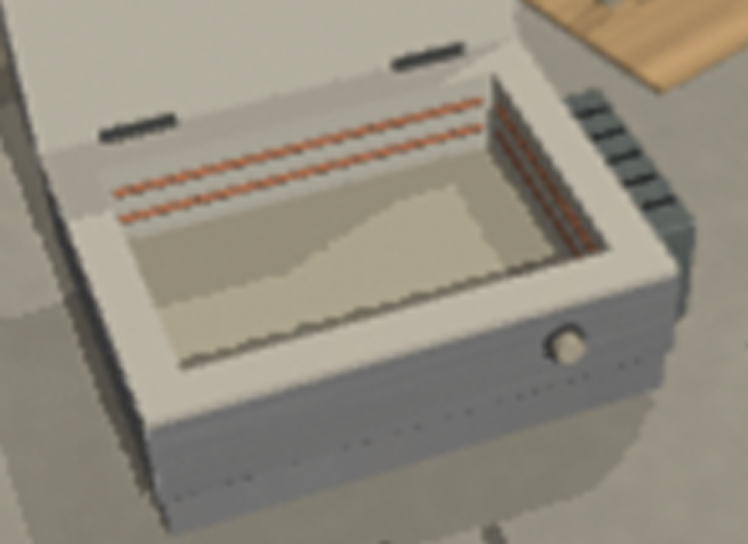

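Run:
```python
from h import *
b=snap('top');a=snap('side')
def f(c,p,s,o,z):
    px=(np.array(p,float)/s+o)/1.5
    P=onz(c,px,z)[:,:2]; print(P.round(4).tolist()); return P
t=f(b,[(116,118),(393,94),(433,490),(152,520)],3,[190,200],.115)
print('c',t.mean(0),'ang',np.arctan2(*(t[0]-t[3])[::-1]),np.arctan2(*(t[1]-t[2])[::-1]),np.linalg.norm(t[0]-t[3]),np.linalg.norm(t[0]-t[1]))
s=f(a,[(492,75),(607,248),(182,366),],3.4,[250,160],.115)
print((s[0]+s[2])/2, np.arctan2(*(s[1]-s[2])[::-1]),np.linalg.norm(s[1]-s[2]),np.linalg.norm(s[0]-s[1]))
```

```text
[[0.6319, 0.2669], [0.644, 0.0819], [0.3807, 0.0591], [0.3652, 0.2441]]
c [0.50546056 0.16301726] ang 0.08538112156005818 0.08627036509901606 0.26768907975427303 0.18543047424227446
[[0.6323, 0.2651], [0.6464, 0.0819], [0.3814, 0.0617]]
[0.50687421 0.16342852] 0.07600192549509464 0.26570508090955597 0.18373742032607457
```

```bash
python3 -m inch '[[[0,-15,0,0,0,0],[-10,-15,0,0,0,0],[-20,-8,0,0,-0.04,0],[-25,0,0,0,-0.04,0],[-25,0,0,0,-0.04,0],[-25,0,0,0,-0.04,0],[-25,0,0,0,0,0],[-25,0,0,0,0,0]]]'| grep -E "pos|force|open"
python3 -m inch '[[[-25,0,0,0,0,0],[-25,0,0,0,0,0],[-25,0,0,0,0,0],[-20,0,0,0,0,0],[-15,0,0,0,0,0],[-10,0,0,0,0,0],[0,0,0,0,0,0]]]'| grep -E "pos|force|open"
python3 -c "
from h import *
aim((.552,.1922,.0632),.08)
a=snap('side','s11.png',4,(160,80,330,220));a=snap('top','t11.png',4,(130,120,280,270))"
```

```text
tool_pos: [0.5214, 0.049, 0.1696]
force: [0.4, 1.2, -1.0]
opening: 0.0505
tool_pos: [0.5124, 0.167, 0.1691]
force: [-0.3, -0.6, -2.3]
opening: 0.0507
t 25.1 pos [0.5124 0.167  0.1691] F [-0.3 -0.6 -2.3] op 0.0507 q [ 2.200e-01 -1.000e-03  1.731e+00 -0.000e+00  1.411e+00  1.430e-01]
x [ 0.077 -0.997  0.   ] y [ 0. -0. -1.] z [0.997 0.077 0.   ]
shift [-22.1 106.   41.5]
turn [-0.    -0.003  0.   ]
```

View pics/s11.png

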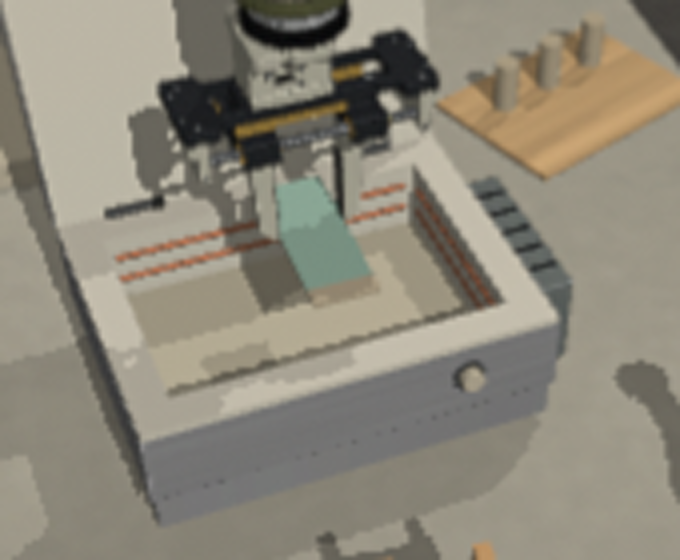

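View pics/t11.png

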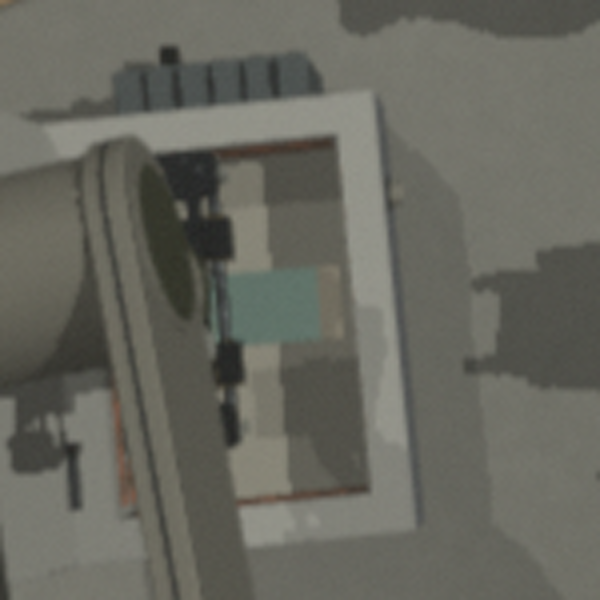

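Run:
```python
from h import *
a=snap('side');b=snap('top')
def tri(pa,pb):
    oa,da=ray(a,[pa]);ob,db=ray(b,[pb]);da=da[0];db=db[0]
    M=np.c_[da,-db];x=np.linalg.lstsq(M,ob-oa,rcond=None)[0];P=oa+da*x[0];Q=ob+db*x[1];return ((P+Q)/2).round(4),np.linalg.norm(P-Q).round(4)
f=lambda p,o:np.array(p)/4+o
for s,t in [((313,303),(345,338)),((372,290),(340,264)),((300,288),(322,340)),((360,273),(318,266))]: print(tri(f(s,[160,80]),f(t,[130,120])))
```

```text
(array([0.4929, 0.0704, 0.1652]), np.float64(0.0025))
(array([0.5423, 0.0746, 0.161 ]), np.float64(0.0049))
(array([0.4898, 0.087 , 0.1664]), np.float64(0.0015))
(array([0.5394, 0.09  , 0.1655]), np.float64(0.0079))
```

The tile is level: its rear edge triangulates at z ≈ 0.164, as expected. Lowering into the chamber.

```bash
python3 -m inch '[[[-11,0,20,0,0,0],[-11,0,21.5,0,0,0],[0,20,0,0,-0.003,0],[0,20,0,0,0,0],[0,20,0,0,0,0],[0,15,0,0,0,0],[0,0,0,0,0,0]]]'| grep -E "pos|force|open"
python3 -m inch '[[[0,10,0,0,0,0],[0,8,0,0,0,0],[0,4,0,0,0,0],[0,3,0,0,0,0],[0,0,0,0,0,0]]]'| grep -E "pos|force|open"
python3 -c "
from h import *
aim((.552,.1922,.0632),.08)"
```

```text
tool_pos: [0.5506, 0.1909, 0.092]
force: [-0.0, 0.4, -0.2]
opening: 0.0505
tool_pos: [0.5521, 0.1914, 0.0689]
force: [-0.2, -0.4, -0.3]
opening: 0.0509
t 26.8 pos [0.5521 0.1914 0.0689] F [-0.2 -0.4 -0.3] op 0.0509 q [0.246 0.218 1.688 0.    1.236 0.167]
x [ 0.079 -0.997  0.   ] y [-0. -0. -1.] z [ 0.997  0.079 -0.   ]
shift [-0.8  5.7 -0. ]
turn [ 0.    -0.001  0.   ]
```

```bash
python3 -m inch '[[[0,2,0,0,0,0],[0,1.5,0,0,0,0],[0,0.7,0,0,0,0],[0,0,0,0,0,0]]]'| grep -E "pos|force"
for i in 1 2; do python3 -m inch '[[[0,0.5,0,0,0,0],[0,0,0,0,0,0]]]'| grep -E "pos|force"; done
```

```text
tool_pos: [0.5521, 0.1914, 0.0648]
force: [0.0, -0.0, -0.3]
tool_pos: [0.5521, 0.1914, 0.0643]
force: [-0.3, -0.2, -2.1]
tool_pos: [0.5521, 0.1914, 0.0638]
force: [-0.7, -0.7, -1.2]
```

```bash
for i in 1 2 3; do python3 -m inch '[[[0,0.4,0,0,0,0],[0,0,0,0,0,0]]]'| grep -E "pos|force"; done
```

```text
tool_pos: [0.5521, 0.1915, 0.0634]
force: [-0.1, -0.3, -0.5]
tool_pos: [0.5522, 0.1914, 0.0632]
force: [-1.2, -0.7, 0.9]
tool_pos: [0.5524, 0.1915, 0.0632]
force: [-2.8, -0.0, 5.9]
```

The tile is on the shelf. Releasing with a small opening, then going straight up.

```bash
python3 -m inch '[[[0,0,0,0,0,0],[0,0,0,0,0,0],[0,0,0,0,0,0],[0,0,0,0,0,0],[0,-3,0,0,0,0],[0,-10,0,0,0,0],[0,-25,0,0,0,0],[0,-25,0,0,0,0]]]' 61| grep -E "pos|force|open"
python3 -m inch '[[[0,-35,0,0,0,0],[0,-35,0,0,0,0],[25,0,0,0,0,0],[40,0,0,0,0,0],[40,0,0,0,0,0],[40,0,0,0,0.08,0],[40,0,0,0,0.08,0],[40,0,0,0,0,0]]]'| grep -E "pos|force|open"
python3 -m inch '[[[40,0,0,0,0,0],[40,0,0,0,0,0],[40,0,0,0,0,0],[40,0,0,0,0,0],[20,0,0,0,0,0],[0,0,0,0,0,0]]]' 0| grep -E "pos|force|open"
python3 -c "
from h import *
st()
a=snap('side','s12.png',1.5);b=snap('top','t12.png',1.5)"
```

```text
tool_pos: [0.5522, 0.1914, 0.127]
force: [0.3, 0.2, 0.1]
opening: 0.0609
tool_pos: [0.5605, -0.0343, 0.1967]
force: [0.3, 0.6, -0.8]
opening: 0.0608
tool_pos: [0.5457, -0.2131, 0.196]
force: [-0.1, 0.9, -0.1]
opening: 0.0054
t 31.3 pos [ 0.5457 -0.2131  0.196 ] F [-0.1  0.9 -0.1] op 0.0054 q [-0.46   0.108  1.569  0.     1.465 -0.377]
x [-0.083 -0.997 -0.   ] y [ 0.  0. -1.] z [ 0.997 -0.083  0.   ]
```

View pics/s12.png

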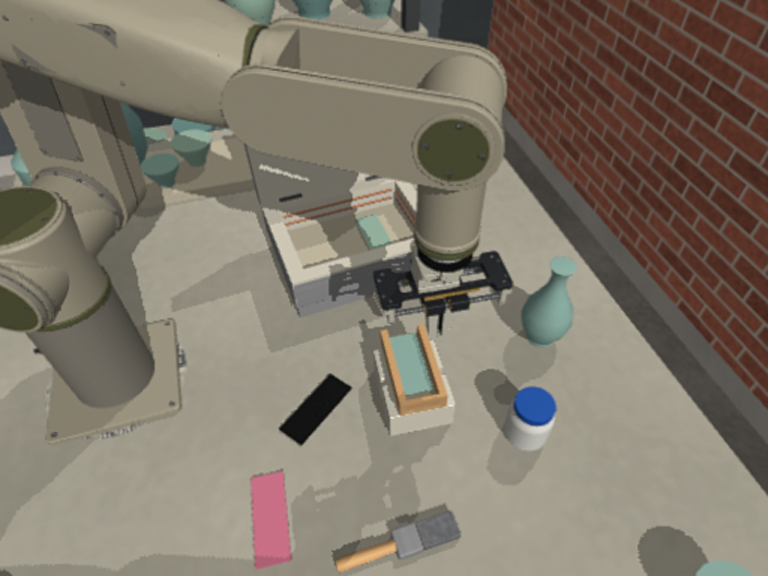

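View pics/t12.png

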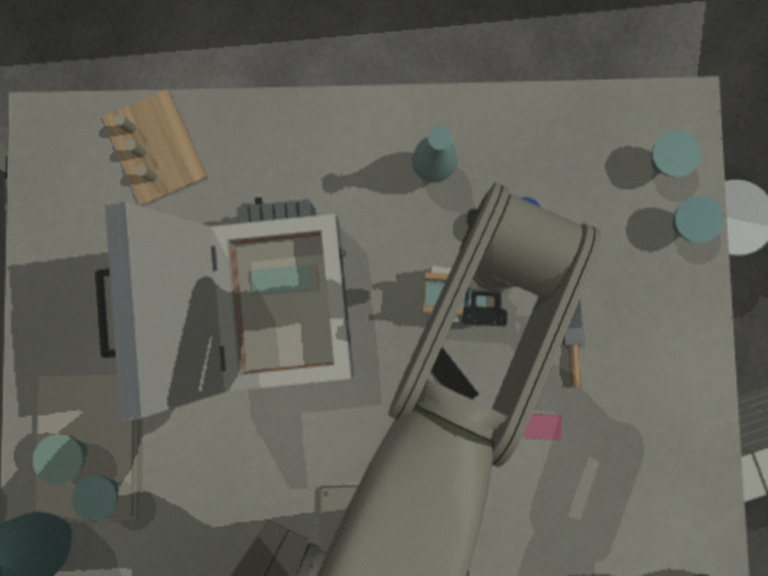

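Tile one lies flat in the chamber at top (283,278) and the second tile is still in the tray. Locating the second one.

```bash
python3 -c "
from h import *
aim((.5138,-.2217,.115),-.083)
a=snap('side','s13.png',5,(230,190,330,300))
tileends(a,(245,200,310,290),.081)"
```

```text
t 31.4 pos [ 0.546  -0.2114  0.1958] F [-0.3 -0.1  0.5] op 0.0007 q [-4.570e-01  1.070e-01  1.570e+00  1.000e-03  1.465e+00 -3.770e-01]
x [-0.081 -0.997 -0.001] y [ 0.     0.001 -1.   ] z [ 0.997 -0.081  0.   ]
shift [ 12.9  80.8 -31.2]
turn [-0.     0.002 -0.001]
rect [274.2 242.1] [40. 18.] z 0.081
[[260.2309, 225.2121, 0.4979, -0.1268], [277.631, 220.4122, 0.5484, -0.1256], [288.2564, 258.9293, 0.5332, -0.2497], [270.8564, 263.7292, 0.4869, -0.2496]]
```

View pics/s13.png

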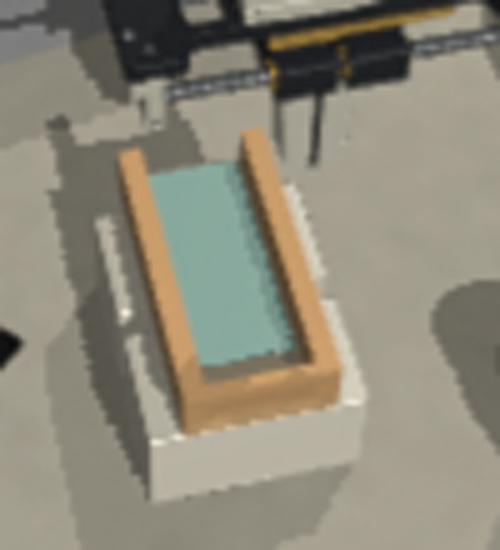

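```bash
python3 -m inch '[[[13,0,-31,0,0,0],[0,25,0,0,0,0],[0,30,0,0,0,0],[0,26,0,0,0,0],[0,8,0,0,0,0],[0,6,0,0,0,0],[0,4,0,0,0,0],[0,0,0,0,0,0]]]' 0| grep -E "pos|force|open"
for i in 1 2; do python3 -m inch '[[[0,1,0,0,0,0],[0,0,0,0,0,0]]]'| grep -E "pos|force"; done
```

```text
tool_pos: [0.5141, -0.2229, 0.0972]
force: [-0.2, 0.1, -0.2]
opening: 0.0004
tool_pos: [0.514, -0.223, 0.0959]
force: [-0.9, 0.7, 0.0]
tool_pos: [0.5138, -0.2228, 0.0946]
force: [-0.1, -0.0, 0.6]
```

```bash
python3 -m inch '[[[0,2,0,0,0,0],[0,1.5,0,0,0,0],[0,0,0,0,0,0]]]'| grep -E "pos|force"
for i in 1 2 3; do python3 -m inch '[[[0,0.6,0,0,0,0],[0,0,0,0,0,0]]]'| grep -E "pos|force"; done
```

```text
tool_pos: [0.5136, -0.2228, 0.0908]
force: [-0.1, 0.2, -0.0]
tool_pos: [0.5138, -0.2228, 0.0905]
force: [0.0, -0.3, 0.5]
tool_pos: [0.5138, -0.2228, 0.0899]
force: [-0.0, 0.2, -0.4]
tool_pos: [0.5138, -0.2229, 0.0893]
force: [-0.7, -0.3, 0.0]
```

```bash
for i in 1 2; do python3 -m inch '[[[0,0.6,0,0,0,0],[0,0,0,0,0,0]]]'| grep -E "pos|force"; done
```

```text
tool_pos: [0.5139, -0.2229, 0.0893]
force: [-2.2, 1.0, 5.9]
tool_pos: [0.5141, -0.223, 0.0893]
force: [-3.2, 2.4, 8.7]
```

```bash
python3 -m inch '[[[-2,0,0,0,0,0],[-3,0,0,0,0,0],[-5,0,0,0,0,0],[-5,0,0,0,0,0],[-5,0,0,0,0,0],[-5,0,0,0,0,0],[0,0,0,0,0,0]]]'| grep -E "pos|force"
python3 -m inch '[[[-5,0,0,0,0,0],[-5,0,0,0,0,0],[-5,0,0,0,0,0],[-5,0,0,0,0,0],[0,0,0,0,0,0]]]'| grep -E "pos|force"
python3 -c "
from h import *
a=snap('side','s14.png',5,(230,190,330,300));snap('top','t14.png',5,(255,160,345,225))"
```

```text
tool_pos: [0.5168, -0.1982, 0.0893]
force: [0.9, -0.1, 5.9]
tool_pos: [0.5184, -0.1782, 0.0893]
force: [-0.2, 0.0, 6.3]
```

View pics/s14.png

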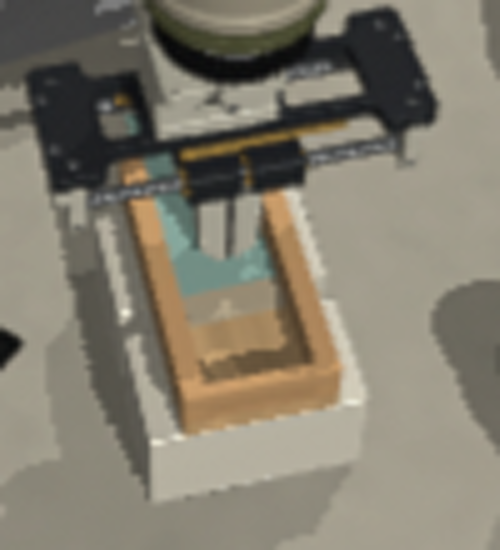

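Bare plywood shows behind the tile, confirming it is the last one. It slides well.

```bash
python3 -c "
from h import *
a=snap('side'); print(onz(a,np.array([[185,293],[280,277],[193,324],[282,308]])/5+[230,190],.081))"
```

```text
[[ 0.49180975 -0.20402014  0.081     ]
 [ 0.54191589 -0.20966321  0.081     ]
 [ 0.48982326 -0.22305014  0.081     ]
 [ 0.53632143 -0.22781337  0.081     ]]
```

```bash
python3 -m inch '[[[-5,0,0,0,0,0],[-5,0,0,0,0,0],[-5,0,0,0,0,0],[-4,0,0,0,0,0],[-2,0,0,0,0,0],[0,0,0,0,0,0]]]'| grep -E "pos|force"
python3 -m inch '[[[0,-5,0,0,0,0],[0,-20,0,0,0,0],[0,-35,0,0,0,0],[0,-35,0,0,0,0],[-15,-20,0,0,0,0],[-40,0,0,0,0,0],[-40,0,0,0,0,0],[-40,0,0,0,0,0]]]' 0| grep -E "pos|force"
python3 -m inch '[[[-30,0,0,0,0,0],[0,0,0,0,0,0]]]' 72| grep -E "pos|force"
python3 -c "
from h import *
b=snap('top','t15.png',5,(245,160,345,225));a=snap('side','s15.png',5,(230,190,330,300))
tileends(a,(230,190,330,300),.081)"
```

```text
tool_pos: [0.5201, -0.1576, 0.0893]
force: [0.3, -1.3, 5.2]
tool_pos: [0.5295, -0.0203, 0.2025]
force: [0.3, 0.5, -0.6]
tool_pos: [0.5319, 0.0102, 0.2024]
force: [-1.0, -0.8, 0.1]
rect [267.5 223. ] [38.3 17.3] z 0.081
[[252.6713, 208.1233, 0.4958, -0.0628], [268.8904, 202.0411, 0.5466, -0.0552], [282.3288, 237.8767, 0.5409, -0.1844], [266.1096, 243.9589, 0.4941, -0.1897]]
```

View pics/s15.png

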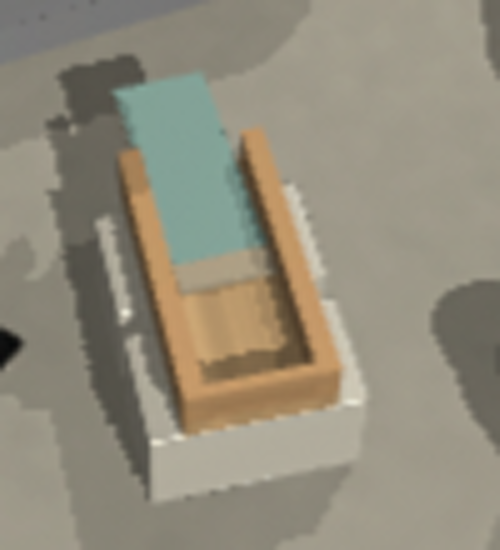

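View pics/t15.png

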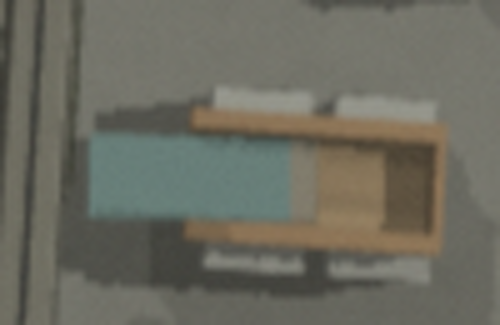

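```bash
python3 -c "
from h import *
b=snap('top');a=snap('side')
p=np.array([(91,133),(88,216),(316,222),(317,144)])/5+[245,160]
P=onz(b,p,.081)[:,:2];print(P.round(4))
u=P[[0,1]].mean(0)-P[[2,3]].mean(0);print('len',np.hypot(*u),'tilt',np.arctan2(u[0],u[1]),'c',P.mean(0))
p=np.array([(115,92),(203,73),(272,270),(183,291)])/5+[230,190]
P=onz(a,p,.081)[:,:2];print(P.round(4),P.mean(0));u=P[[0,1]].mean(0)-P[[2,3]].mean(0);print('len',np.hypot(*u),'tilt',np.arctan2(u[0],u[1]))
aim((.5205,-.108,.105),-.05)"
```

```text
[[ 0.5457 -0.0639]
 [ 0.4945 -0.061 ]
 [ 0.4878 -0.201 ]
 [ 0.5358 -0.2031]]
len 0.13984588342098261 tilt 0.05919499926669679 c [ 0.51596563 -0.13224413]
[[ 0.4964 -0.064 ]
 [ 0.5482 -0.0658]
 [ 0.5395 -0.2043]
 [ 0.4912 -0.2025]] [ 0.51880115 -0.13416438]
len 0.13868764268488507 tilt 0.050058517019586996
t 38.42 pos [0.5322 0.0069 0.2028] F [-0.4 -0.5  0.2] op 0.0324 q [-0.083 -0.04   1.708 -0.     1.475 -0.002]
x [-0.081 -0.997  0.   ] y [-0.001 -0.    -1.   ] z [ 0.997 -0.081 -0.001]
shift [115.5  97.8  -2.3]
turn [ 0.001 -0.031  0.   ]
```

```bash
python3 -m inch '[[[0,0,-4,0,-0.028,0],[20,10,0,0,0,0],[35,20,0,0,0,0],[35,25,0,0,0,0],[25,25,0,0,0,0],[0,15,0,0,0,0],[0,0,0,0,0,0]]]' 72| grep -E "pos|force"
python3 -c "
from h import *
aim((.519,-.108,.0858),-.055)
a=snap('side','s16.png',5,(220,180,330,290))"
```

```text
tool_pos: [0.5213, -0.1067, 0.1069]
force: [0.3, -0.3, 0.5]
t 39.3 pos [ 0.5213 -0.1067  0.1069] F [ 0.3 -0.3  0.5] op 0.0722 q [-0.298  0.041  1.807  0.     1.297 -0.245]
x [-0.053 -0.999 -0.001] y [-0.002  0.001 -1.   ] z [ 0.999 -0.053 -0.003]
shift [ 1.5 21.1 -2.2]
turn [ 0.003  0.002 -0.001]
```

View pics/s16.png

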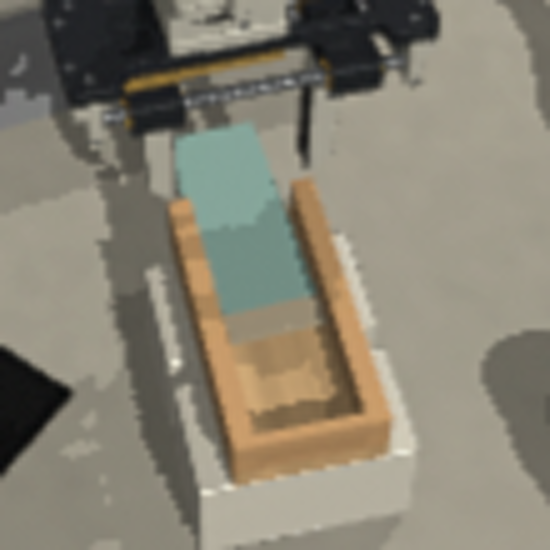

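The fingers straddle the tile, which sits nearer the left finger, so I shift 3 mm left, descend and pinch.

```bash
python3 -m inch '[[[1.5,0,-3,0,0,0],[0,8,0,0,0,0],[0,8,0,0,0,0],[0,4.8,0,0,0,0],[0,0,0,0,0,0],[0,0,0,0,0,0]]]' 72| grep -E "pos|force"
python3 -m inch '[[[0,0,0,0,0,0],[0,0,0,0,0,0],[0,0,0,0,0,0],[0,0,0,0,0,0],[0,0,0,0,0,0],[0,0,0,0,0,0]]]' 45 40| grep -E "pos|force|open"
python3 -m inch '[[[0,-2,0,0,0,0],[0,-3,0,0,0,0],[0,-5,0,0,0,0],[0,-10,0,0,0,0],[0,-10,0,0,0,0],[0,-10,0,0,0,0],[0,0,0,0,0,0]]]'| grep -E "pos|force|open"
python3 -c "
from h import *
a=snap('side','s17.png',4,(200,150,340,290))"
```

```text
tool_pos: [0.5194, -0.1085, 0.0874]
force: [-0.1, -0.2, -0.0]
tool_pos: [0.5194, -0.1085, 0.0875]
force: [-0.2, -0.7, 1.1]
opening: 0.05
tool_pos: [0.5202, -0.1087, 0.1288]
force: [-0.7, -0.2, -0.5]
opening: 0.0496
```

View pics/s17.png

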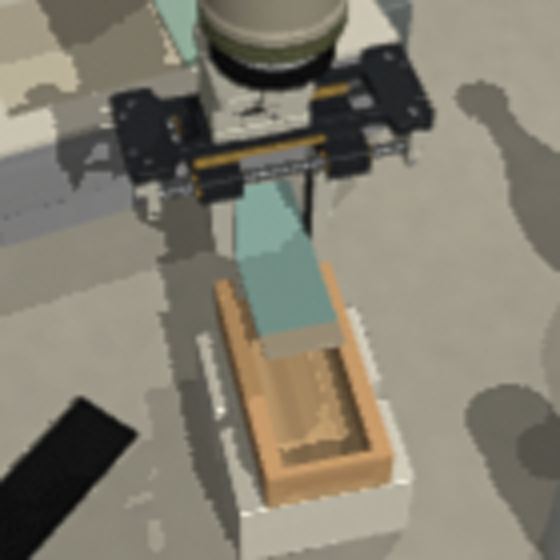

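```bash
python3 -m inch '[[[0,-15,0,0,0,0],[-10,-15,0,0,0,0],[-20,-11,0,0,-0.03,0],[-25,0,0,0,-0.035,0],[-25,0,0,0,-0.035,0],[-25,0,0,0,-0.035,0],[-25,0,0,0,0,0],[-25,0,0,0,0,0]]]'| grep -E "pos|force|open"
python3 -m inch '[[[-25,0,-5,0,0,0],[-25,0,-10,0,0,0],[-25,0,-10,0,0,0],[-20,0,-10,0,0,0],[-15,0,-5,0,0,0],[-10,0,0,0,0,0],[0,0,0,0,0,0]]]'| grep -E "pos|force|open"
python3 -c "
from h import *
aim((.4561,.1856,.0648),.08)
a=snap('side','s18.png',4,(160,80,330,220));a=snap('top','t18.png',4,(130,120,280,270))"
```

```text
tool_pos: [0.5157, 0.0486, 0.1691]
force: [0.7, 0.0, -1.4]
opening: 0.05
tool_pos: [0.4664, 0.1633, 0.1685]
force: [0.4, -1.0, -1.0]
opening: 0.0498
t 43.65 pos [0.4664 0.1633 0.1685] F [ 0.4 -1.  -1. ] op 0.0498 q [ 0.233 -0.125  1.851 -0.     1.415  0.15 ]
x [ 0.083 -0.997  0.   ] y [ 0.  0. -1.] z [0.997 0.083 0.   ]
shift [-23.1 103.7  -8.4]
turn [-0.     0.003  0.   ]
```

View pics/s18.png

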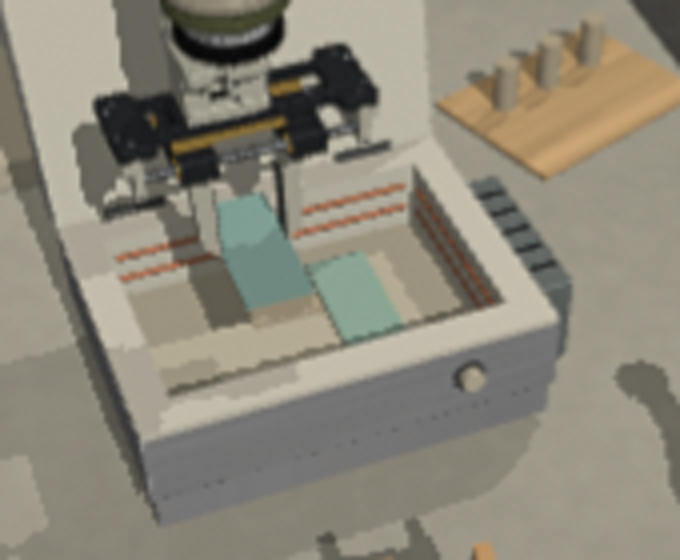

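View pics/t18.png

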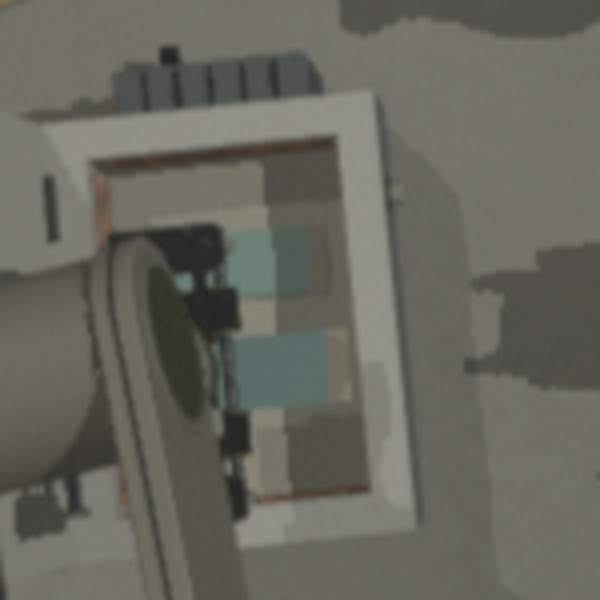

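```bash
python3 - <<'E'
from h import *
a=snap('side');b=snap('top')
def tri(pa,pb):
    oa,da=ray(a,[pa]);ob,db=ray(b,[pb]);da=da[0];db=db[0]
    M=np.c_[da,-db];x=np.linalg.lstsq(M,ob-oa,rcond=None)[0];P=oa+da*x[0];Q=ob+db*x[1];return ((P+Q)/2).round(4),np.linalg.norm(P-Q).round(4)
f=lambda p,o:np.array(p)/4+o
for s,t in [((257,324),(353,402)),((316,307),(350,328)),((247,308),(329,403)),((308,292),(325,331))]: print(tri(f(s,[160,80]),f(t,[130,120])))
E
python3 -m inch '[[[-12,0,-4,0,0.002,0],[-11,0,-4.4,0,0,0],[0,20,0,0,0,0],[0,20,0,0,0,0],[0,20,0,0,0,0],[0,15,0,0,0,0],[0,0,0,0,0,0]]]'| grep -E "pos|force|open"
python3 -c "
from h import *
aim((.4561,.1856,.0648),.08)"
```

```text
(array([0.4486, 0.0655, 0.1614]), np.float64(0.0051))
(array([0.4972, 0.0677, 0.1627]), np.float64(0.0032))
(array([0.447 , 0.0828, 0.1623]), np.float64(0.0023))
(array([0.4957, 0.0855, 0.1623]), np.float64(0.0026))
tool_pos: [0.4548, 0.1849, 0.0921]
force: [-0.3, -0.5, -0.7]
opening: 0.05
t 44.73 pos [0.4548 0.1849 0.0921] F [-0.3 -0.5 -0.7] op 0.05 q [ 0.282 -0.054  1.93   0.     1.268  0.201]
x [ 0.08  -0.997  0.   ] y [-0.003 -0.001 -1.   ] z [ 0.997  0.08  -0.003]
shift [-0.6 27.3  1.4]
turn [0.003 0.    0.   ]
```

```bash
python3 -m inch '[[[0,10,1.4,0,0,0],[0,7,0,0,0,0],[0,4,0,0,0,0],[0,3,0,0,0,0],[0,1.5,0,0,0,0],[0,0,0,0,0,0]]]'| grep -E "pos|force|open"
for i in 1 2; do python3 -m inch '[[[0,0.5,0,0,0,0],[0,0,0,0,0,0]]]'| grep -E "pos|force"; done
```

```text
tool_pos: [0.4574, 0.185, 0.0679]
force: [-0.2, -0.7, -1.5]
opening: 0.0499
tool_pos: [0.4575, 0.185, 0.0675]
force: [-0.1, 0.1, -1.1]
tool_pos: [0.4574, 0.1849, 0.0668]
force: [0.3, -0.1, -1.4]
```

```bash
python3 -m inch '[[[0,0.7,0,0,0,0],[0,0.5,0,0,0,0],[0,0,0,0,0,0]]]'| grep -E "pos|force"
for i in 1 2 3; do python3 -m inch '[[[0,0.4,0,0,0,0],[0,0,0,0,0,0]]]'| grep -E "pos|force"; done
```

```text
tool_pos: [0.4574, 0.1849, 0.0656]
force: [0.5, 0.2, -1.0]
tool_pos: [0.4574, 0.185, 0.0652]
force: [0.1, -1.2, -0.2]
tool_pos: [0.4574, 0.185, 0.0648]
force: [-0.7, -0.5, -1.2]
tool_pos: [0.4575, 0.185, 0.0645]
force: [-0.4, 0.1, -0.2]
```

```bash
for i in 1 2 ; do python3 -m inch '[[[0,0.4,0,0,0,0],[0,0,0,0,0,0]]]'| grep -E "pos|force"; done
```

```text
tool_pos: [0.4576, 0.185, 0.0644]
force: [-2.9, -0.6, 4.6]
tool_pos: [0.4577, 0.1851, 0.0644]
force: [-3.2, -1.0, 7.9]
```

```bash
python3 -m inch '[[[0,0,0,0,0,0],[0,0,0,0,0,0],[0,0,0,0,0,0],[0,0,0,0,0,0],[0,-3,0,0,0,0],[0,-10,0,0,0,0],[0,-25,0,0,0,0],[0,-35,0,0,0,0]]]' 61| grep -E "pos|force|open"
python3 -m inch '[[[0,-35,0,0,0,0],[0,-40,0,0,0,0],[0,-40,0,0,-0.17,0],[0,-40,0,0,-0.175,0],[0,-40,0,0,-0.175,0],[0,-40,0,0,-0.175,0],[0,-40,0,0,-0.175,0],[0,-20,0,0,-0.175,0]]]' 30| grep -E "pos|force|open"
python3 -m inch '[[[0,0,0,0,-0.175,0],[0,0,0,0,-0.175,0],[0,0,0,0,-0.175,0],[0,0,0,0,0,0]]]' 30| grep -E "pos|force|open"
python3 -c "
from h import *
aim((.4858,.4080,.4100),1.652)
a=snap('side','s19.png',1.5);b=snap('top','t19.png',1.5)"
```

```text
tool_pos: [0.4568, 0.1848, 0.1372]
force: [-0.1, 0.5, 0.4]
opening: 0.061
tool_pos: [0.4576, 0.185, 0.4354]
force: [0.0, -0.1, 0.2]
opening: 0.0302
tool_pos: [0.4572, 0.1849, 0.4324]
force: [-0.9, -0.4, 1.1]
opening: 0.0304
t 50.1 pos [0.4572 0.1849 0.4324] F [-0.9 -0.4  1.1] op 0.0304 q [ 0.28  -0.146  1.392  0.     1.895 -1.369]
x [0.997 0.078 0.001] y [ 0.001  0.    -1.   ] z [-0.078  0.997  0.   ]
shift [ 45.9  22.5 220.2]
turn [-0.    -0.003  0.001]
```

View pics/s19.png

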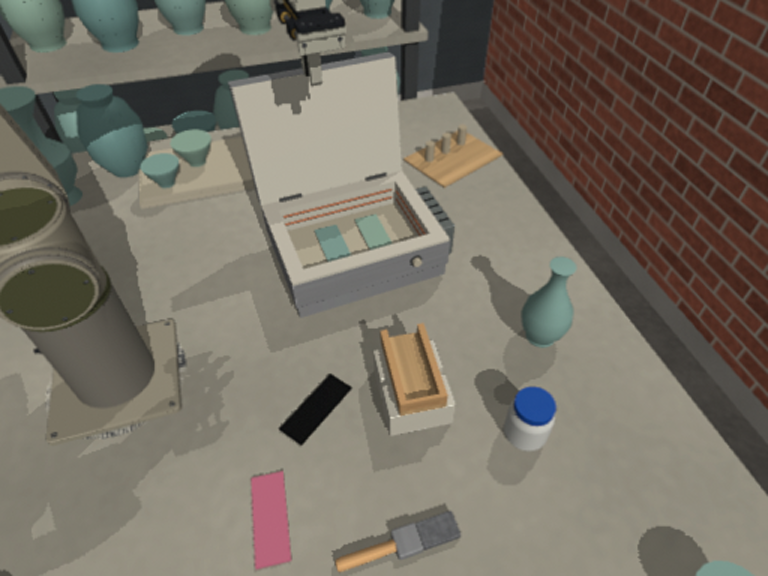

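View pics/t19.png

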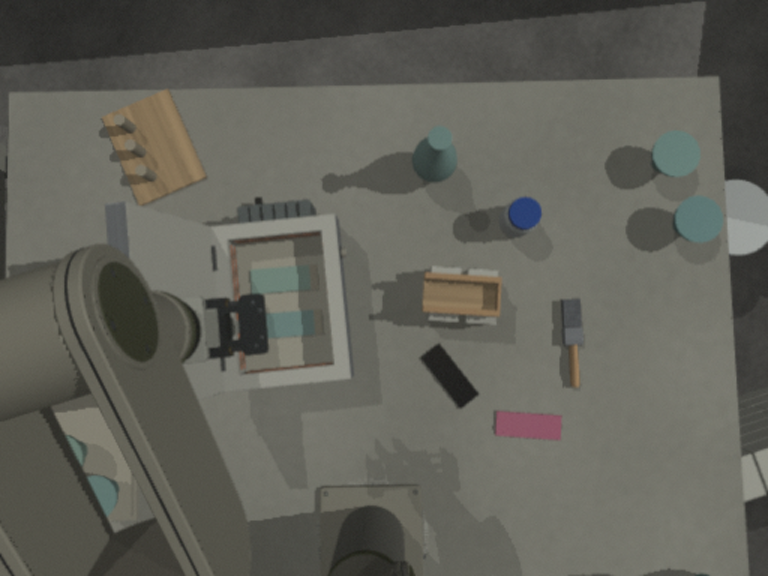

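Both tiles lie apart in the chamber at top (283,278) and (288,325), the tray is empty, and the lid has not moved. Back to the bar.

```bash
python3 -m inch '[[[6,0,25,0,0,0],[8,0,40,0,0,0],[8,0,40,0,0,0],[8,0,40,0,0,0],[8,0,40,0,0,0],[8,0,35,0,0,0],[0,0,0,0,0,0]]]' 30| grep -E "pos|force|open"
python3 -c "
from h import *
aim((.4854,.4085,.305),1.652)
b=snap('top','t20.png',4,(20,110,180,260))"
```

```text
tool_pos: [0.4854, 0.41, 0.43]
force: [0.1, -0.2, -1.1]
opening: 0.0299
t 51.08 pos [0.4854 0.41   0.43  ] F [ 0.1 -0.2 -1.1] op 0.0299 q [ 0.62   0.25   0.986  0.     1.908 -1.029]
x [ 0.997  0.078 -0.002] y [-0.002 -0.001 -1.   ] z [-0.078  0.997 -0.001]
shift [  0.2 125.   -1.4]
turn [ 0.001 -0.003 -0.002]
```

View pics/t20.png

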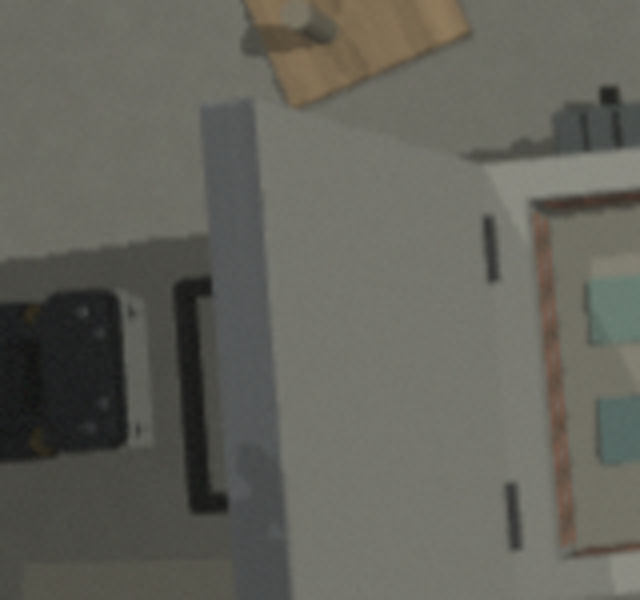

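```bash
python3 -c "
from h import *
b=snap('top');print(onz(b,[(20+192/4,110+397/4)],.317))"
python3 -m inch '[[[0,20,-1.5,0,0,0],[0,25,0,0,0,0],[0,25,0,0,0,0],[0,25,0,0,0,0],[0,20,0,0,0,0],[0,10,0,0,0,0],[0,0,0,0,0,0]]]' 30 25| grep -E "pos|force|open"
python3 -c "
from h import *
aim((.4854,.4085,.305),1.652)"
```

```text
[[0.48447159 0.40679062 0.317     ]]
tool_pos: [0.4859, 0.4057, 0.3066]
force: [-0.3, 0.0, 1.2]
opening: 0.0299
t 52.05 pos [0.4859 0.4057 0.3066] F [-0.3  0.   1.2] op 0.0299 q [ 0.615  0.203  1.264 -0.     1.676 -1.034]
x [ 0.997  0.078 -0.   ] y [-0. -0. -1.] z [-0.078  0.997 -0.   ]
shift [-0.3  1.6  2.9]
turn [ 0.    -0.003 -0.   ]
```

```bash
python3 -m inch '[[[0,1.5,2,0,0,0],[0,0,0,0,0,0],[0,0,0,0,0,0],[0,0,0,0,0,0],[0,0,0,0,0,0],[0,0,0,0,0,0]]]' 6 25| grep -E "pos|force|open"
python3 -c "
from h import *
lid()
r=np.hypot(.22,.08);f0=np.arctan2(.08,.22)
th=np.arange(1.75,-.02,-.05)
P=np.c_[-r*np.cos(f0+th),r*np.sin(f0+th)]*1000
print([(round(float(t),2),round(float(-d[1]),1),round(float(d[0]),1)) for t,d in zip(th[1:],np.diff(P,axis=0))])"
```

```text
tool_pos: [0.486, 0.4088, 0.306]
force: [-0.3, 1.7, 5.3]
opening: 0.0109
t 52.8 pos [0.486  0.4088 0.306 ] F [-0.3  1.7  5.3] op 0.0109 q [ 0.618  0.206  1.261  0.     1.673 -1.032]
x [0.997 0.079 0.001] y [ 0.001  0.001 -1.   ] z [-0.079  0.997  0.001]
lid r 0.23353187970203484 angle 1.7474628187144277
[(1.7, -5.6, -10.3), (1.65, -5.1, -10.5), (1.6, -4.6, -10.8), (1.55, -4.0, -11.0), (1.5, -3.5, -11.2), (1.45, -2.9, -11.3), (1.4, -2.4, -11.5), (1.35, -1.8, -11.6), (1.3, -1.2, -11.6), (1.25, -0.6, -11.7), (1.2, -0.0, -11.7), (1.15, 0.6, -11.7), (1.1, 1.1, -11.6), (1.05, 1.7, -11.6), (1.0, 2.3, -11.5), (0.95, 2.9, -11.3), (0.9, 3.4, -11.2), (0.85, 4.0, -11.0), (0.8, 4.5, -10.8), (0.75, 5.1, -10.6), (0.7, 5.6, -10.3), (0.65, 6.1, -10.0), (0.6, 6.6, -9.7), (0.55, 7.1, -9.3), (0.5, 7.5, -9.0), (0.45, 8.0, -8.6), (0.4, 8.4, -8.2), (0.35, 8.8, -7.8), (0.3, 9.1, -7.3), (0.25, 9.5, -6.8), (0.2, 9.8, -6.4), (0.15, 10.1, -5.9), (0.1, 10.4, -5.3), (0.05, 10.7, -4.8), (-0.0, 10.9, -4.3)]
```

Gripped on the bar (opening 10.9 mm). Lowering along the arc.

```bash
python3 -m inch '[[[0,-5.6,-10.3,0,0,0],[0,-5.1,-10.5,0,0,0],[0,-4.6,-10.8,0,0,0],[0,-4,-11,0,0,0],[0,-3.5,-11.2,0,0,0],[0,-2.9,-11.3,0,0,0],[0,-2.4,-11.5,0,0,0],[0,0,0,0,0,0]]]' 6 35| grep -E "pos|force|open"
python3 -c "
from h import *
lid()"
python3 -m inch '[[[0,-1.8,-11.6,0,0,0],[0,-1.2,-11.6,0,0,0],[0,-0.6,-11.7,0,0,0],[0,0,-11.7,0,0,0],[0,0.6,-11.7,0,0,0],[0,1.1,-11.6,0,0,0],[0,1.7,-11.6,0,0,0],[0,0,0,0,0,0]]]' 6 35| grep -E "pos|force|open"
python3 -c "
from h import *
lid()"
```

```text
tool_pos: [0.4922, 0.3317, 0.3346]
force: [-0.7, -1.5, 9.0]
opening: 0.0108
t 53.8 pos [0.4922 0.3317 0.3346] F [-0.7 -1.5  9. ] op 0.0108 q [ 0.507  0.093  1.334 -0.     1.713 -1.143]
x [0.997 0.078 0.002] y [ 0.002  0.001 -1.   ] z [-0.078  0.997  0.001]
lid r 0.23405530117334297 angle 1.3931565247767765
tool_pos: [0.4983, 0.2487, 0.3329]
force: [1.0, -4.6, 2.6]
opening: 0.0111
t 54.8 pos [0.4983 0.2487 0.3329] F [ 1.  -4.6  2.6] op 0.0111 q [ 0.372 -0.003  1.436 -0.002  1.711 -1.276]
x [ 0.997  0.077 -0.001] y [-0.001 -0.003 -1.   ] z [-0.077  0.997 -0.002]
lid r 0.23298077770611095 angle 1.0348090407979367
```

```bash
python3 -m inch '[[[0,2.3,-11.5,0,0,0],[0,2.9,-11.3,0,0,0],[0,3.4,-11.2,0,0,0],[0,4,-11,0,0,0],[0,4.5,-10.8,0,0,0],[0,5.1,-10.6,0,0,0],[0,5.6,-10.3,0,0,0],[0,0,0,0,0,0]]]'| grep -E "pos|force|open"
python3 -c "
from h import *
lid()"
python3 -m inch '[[[0,6.1,-10,0,0,0],[0,6.6,-9.7,0,0,0],[0,7.1,-9.3,0,0,0],[0,7.5,-9,0,0,0],[0,8,-8.6,0,0,0],[0,8.4,-8.2,0,0,0],[0,0,0,0,0,0]]]'| grep -E "pos|force|open"
python3 -c "
from h import *
lid()
a=snap('side','s21.png',3,(150,60,330,220))"
```

```text
tool_pos: [0.5042, 0.1724, 0.3046]
force: [-2.8, -5.7, -3.7]
opening: 0.0109
t 55.8 pos [0.5042 0.1724 0.3046] F [-2.8 -5.7 -3.7] op 0.0109 q [ 0.235 -0.069  1.551 -0.002  1.661 -1.414]
x [ 0.997  0.077 -0.002] y [-0.001 -0.002 -1.   ] z [-0.077  0.997 -0.002]
lid r 0.2336376803246073 angle 0.6833355911319765
tool_pos: [0.5087, 0.1184, 0.2605]
force: [-0.5, -3.7, -6.8]
opening: 0.0112
t 56.67 pos [0.5087 0.1184 0.2605] F [-0.5 -3.7 -6.8] op 0.0112 q [ 1.310e-01 -9.200e-02  1.652e+00 -1.000e-03  1.583e+00 -1.517e+00]
x [ 0.997  0.078 -0.001] y [-0.001 -0.001 -1.   ] z [-0.078  0.997 -0.001]
lid r 0.23402220888159533 angle 0.38337995093872324
```

View pics/s21.png

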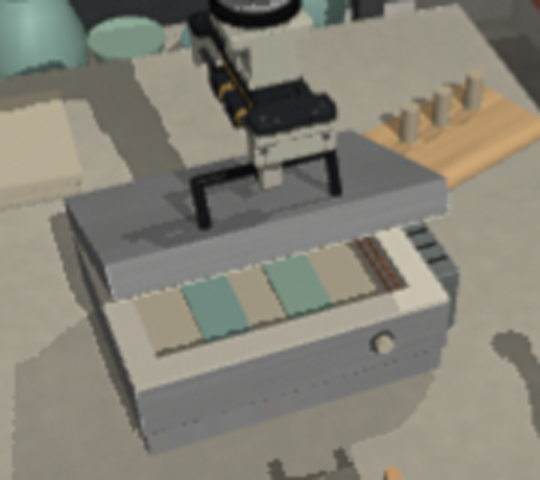

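The lid is at 0.38 rad and both tiles are well apart under it. Lowering slowly.

```bash
python3 -m inch '[[[0,8.8,-7.8,0,0,0],[0,9.1,-7.3,0,0,0],[0,6,-4.5,0,0,0],[0,6,-4.2,0,0,0],[0,6,-4,0,0,0],[0,6,-3.7,0,0,0],[0,0,0,0,0,0]]]'| grep -E "pos|force|open"
python3 -c "
from h import *
lid()"
```

```text
tool_pos: [0.5111, 0.0882, 0.2188]
force: [0.7, 2.5, -10.3]
opening: 0.0111
t 57.6 pos [0.5111 0.0882 0.2188] F [  0.7   2.5 -10.3] op 0.0111 q [ 0.072 -0.086  1.722  0.     1.506 -1.578]
x [ 0.997  0.079 -0.001] y [-0.001  0.    -1.   ] z [-0.079  0.997  0.   ]
lid r 0.2343670664939224 angle 0.16312796588641765
```

```bash
python3 -m inch '[[[0,5,-2.7,0,0,0],[0,5,-2.5,0,0,0],[0,5,-2.3,0,0,0],[0,5,-2.2,0,0,0],[0,4,-1.8,0,0,0],[0,3,-1.3,0,0,0],[0,0,0,0,0,0]]]'| grep -E "pos|force|open"
python3 -m inch '[[[0,2,-0.8,0,0,0],[0,2,-0.8,0,0,0],[0,1,-0.4,0,0,0],[0,1,-0.4,0,0,0],[0,0,0,0,0,0]]]'| grep -E "pos|force|open"
python3 -c "
from h import *
lid()"
```

```text
tool_pos: [0.5122, 0.0754, 0.1925]
force: [-1.1, 3.5, -8.2]
opening: 0.0108
tool_pos: [0.5124, 0.0733, 0.1871]
force: [-2.4, 3.6, -3.3]
opening: 0.011
t 59.1 pos [0.5124 0.0733 0.1871] F [-2.4  3.6 -3.3] op 0.011 q [ 0.043 -0.072  1.767  0.     1.446 -1.607]
x [0.997 0.079 0.   ] y [ 0.  0. -1.] z [-0.079  0.997  0.   ]
lid r 0.23451090701733196 angle 0.013010509035830287
```

```bash
for i in 1 2 3; do python3 -m inch '[[[0,1,-0.3,0,0,0],[0,0,0,0,0,0]]]'| grep -E "pos|force"; done
```

```text
tool_pos: [0.5125, 0.0729, 0.1861]
force: [-2.1, 3.9, -4.0]
tool_pos: [0.5125, 0.0729, 0.186]
force: [-6.5, 4.7, 2.7]
tool_pos: [0.5126, 0.0729, 0.186]
force: [-10.6, 6.3, 9.9]
```

The lid is seated: z has stopped and the pushing force rises. Release and retreat.

```bash
python3 -m inch '[[[0,-0.8,0,0,0,0],[0,0,0,0,0,0],[0,0,0,0,0,0],[0,0,0,0,0,0],[0,-10,0,0,0,0],[0,-25,0,0,0,0],[0,-35,0,0,0,0],[0,-35,0,0,0,0]]]' 40| grep -E "pos|force|open"
python3 -m inch '[[[0,-30,0,0,0,0],[-10,0,25,0,0,0],[-20,0,40,0,0,0],[-20,0,40,0,0,0],[-20,0,40,0,0,0],[-20,0,40,0,0,0],[-20,0,40,0,0,0],[-20,0,40,0,0,0]]]' 40| grep -E "pos|force|open"
python3 -m inch '[[[0,0,0,0,0,0],[0,0,0,0,0,0]]]'| grep -E "pos|force|open"
python3 -c "
from h import *
b=snap('top','t22.png',1.5);a=snap('side','s22.png',1.5)
g=cv2.cvtColor(b['image'],cv2.COLOR_BGR2GRAY)[165:230,195:230]
cs,_=cv2.findContours((g<45).astype('uint8'),cv2.RETR_EXTERNAL,cv2.CHAIN_APPROX_NONE)
r=cv2.minAreaRect(max(cs,key=cv2.contourArea));print(r, np.array(r[0])+[195,165], '(start 214.8,196.5)')"
```

```text
tool_pos: [0.5124, 0.0722, 0.2916]
force: [0.4, 0.3, -0.7]
opening: 0.0396
tool_pos: [0.3611, 0.3273, 0.3208]
force: [0.2, -0.5, 0.5]
opening: 0.0397
tool_pos: [0.3621, 0.3259, 0.3203]
force: [0.7, 0.2, -0.3]
opening: 0.0402
((19.856555938720703, 31.922130584716797), (48.34608459472656, 4.2551798820495605), 84.80557250976562) [214.85655594 196.92213058] (start 214.8,196.5)
```

View pics/s22.png

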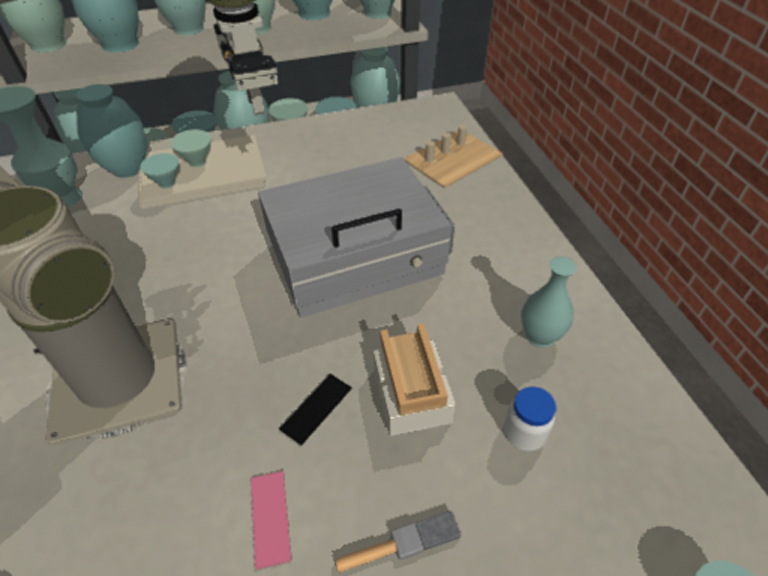

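View pics/t22.png

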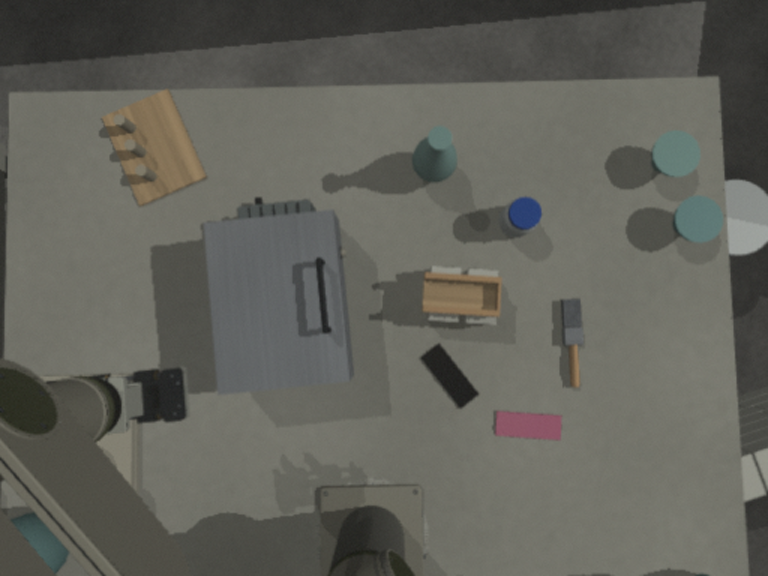

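The lid is shut with the bar back at its starting pixel. The tray is empty, the vase, jar and brush are unmoved, and the robot is clear.

```bash
python3 -c "
from plant import robot
print(robot.close_job())"
```

```text
the job is handed in; nothing more can be done
None
```

The kiln is loaded and shut, and the job is handed in. I raised the lid by its bar to the back stop (about 1.75 rad). The pile held only two tiles, which I saw from the contact height and the bare plywood left behind.

I slid each tile about 60 mm out over the open end, pinched it, and laid it flat on the shelf, glazed face up. The two are about 44 mm apart and clear of the walls. I then held the bar all the way down until the lid seated.

**Last checks:** The bar is back within half a pixel of its starting image position and the tray is empty. The vase, jar and brush look unmoved. The gripper touches nothing, at about 61 s of the 210 s allowed. The tiles were last seen lying apart with the lid at 0.38 rad, since they cannot be seen once it is shut.

**Failed or disagreed:** No check failed. The first camera estimate of the pile height was unclear (0.081 to 0.088 m) until the fingertip contact settled it. The two views also differ by 2–3 mm in places.

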